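# Pack the carry caddy for the dog walk and hold it up level

## Robot

A 7-joint arm with a two-finger parallel gripper is mounted at the origin on the work surface. World frame = base frame: x ahead of the robot, y to its left, z up, the work surface at z = 0. Lengths are in m, angles in rad, forces in N, time in s.
With the tool pointing down it reaches from about 0.425 to 0.925 m from the base axis. Payload 6.8 kg.
Tool frame: the origin (TCP) lies on the centre line of the jaws, within the pads' length; the fingertips stand 19 mm ahead of it and the grasp point (between the pads) is the TCP (r.tip_extent is the y of the fingertips in the tool frame, in m); y points along the fingers, z is the direction in which the jaws open and shut, and the axes are right-handed (so a half turn about y gives the same grasp; the last joint's range is limited). The gripper opens to 85 mm and grips with 20 to 120 N. Pads are 22 mm wide; open, the fingers measure 114 mm over their backs; the gripper's body (76 mm by 85 mm) begins 54 mm behind the grasp point. The pads swing forward as they close: fully open they stand 13 mm farther back than shut.
Start: joints at [1.156, 0.477, 0.022, 1.555, -0.011, 1.109, -0.083], TCP at [0.204, -0.643, 0.25] pointing down, gripper open.
Joint ranges: [-2.96, 2.96], [-0.34, 2.1], [-1.41, 1.46], [0.24, 2.44], [-1.37, 4.51], [0.17, 1.92], [-2.96, 2.96]. Speed limits (rad/s): [2.39, 2.39, 3.14, 3.14, 3.14, 3.14, 3.14].

## Interface

Orientations are given as a rotation vector (axis times angle).
In Python, from bench import r gives the robot as it stands. The module is installed in compiled form; this text tells all that it offers.
- The arm moves only by the tool jog_arm, never from a script. Its argument "motion" is a list of rows, each a list of 3 entries, a list of its own where there are three numbers: the opening, from 0 (shut) to 1 (fully open), then the shift along the tool's x, y, z in m, then the turn, a rotation vector about the tool's x, y, z in degrees. A call has 1 to 10 rows; each row shifts and turns the commanded pose from where the row before left it, along the tool's axes as they then stand; what a row does not reach is not made up. A row lasts 1/12 s, in which the tool goes at most 41.7 mm and 7.16 degrees, less where a joint would pass 70% of its speed; a pose out of reach is approached as far as the arm can. A call with a gripper value outside its range is refused whole. The fingers move at their own pace and stop on an object; "force" is the grip in N (left out, the last holds). Time passes only in rows, so rows that do not move let the fingers close. It gives the time, the measured TCP pose, the force and the opening at its end, in the units of the state.
- r.get_obs(): the state, without advancing time (a new reading comes with each control period).
- r.grab_frame(name): name is "scene" or "top" or "wrist"; returns a dict with "image" (384x512x3 uint8, red, green, blue), "range_z" (384x512 float32, m along the optical axis (not along the pixel's ray), 0 where there is no reading), "fx", "fy", "cx", "cy" (pixels), "xyz" and "orientation" of the camera in the world. Camera axes: x right, y down, z forward; pixel columns grow to the right and rows downward; lengths in m; the calibration is good to about 2 mm. The wrist camera is an equidistant fisheye: a pixel r from the principal point sees the ray r / f radians off the axis. A picture is of the moment at which its call begins.
- r.hand_in(): hands the job in, once; it reports no verdict.
The state is a dict: "clock": time; "joints": joint angles; "qvel": joint speeds; "tau": joint torques, N m; "tcp_pos": TCP position; "orientation": TCP orientation; "contact_force": force on the tool from outside, world axes, zero at the start; "moment": the same for the moment, N m; "grip_width": finger opening in m.
Only numpy, scipy, OpenCV 4.12 (cv2) and the standard library are available. Lean on these libraries where they do the work, as an engineer would, in place of code of your own. Each camera call takes 0.05 s, during which the arm holds its last target.

## Task

Stand the steel padlock upright in the rectangular slot of the wooden carry caddy and stand the dog toy, fat end down, in its round bore, both fully home, while the caddy still stands on the bench. Then take the caddy by its bar handle, lift it about 10 cm clear of the bench and keep it steady and level in the air, never tipping it: finish while still holding it up, do not put it down or let go. Leave the bottle and the headlamp where they are.

Things in the scene. Friction and masses are not known exactly. Their poses are not given: they have to be found in the camera images.
- caddy: Loose open wooden carry caddy (0.4 kg): a flat base board 90 mm (x) by 310 mm (y) by 10 mm thick, with two square blocks 78 x 78 mm and 20 mm high on it (their tops are 30 mm above the underside), centred 115 mm to either side of the middle along y. The +y block has a rectangular slot, the -y block a round bore, both 20 mm deep down to the base board. A bar handle stands over the middle. Origin: centre of the underside; z up, y along the length towards the slot.
- caddy_handle (a point): Centre of the caddy's bar handle, 115 mm above the underside. The bar runs along the caddy's y: 90 mm long, 16 mm thick (x), 26 mm high; two posts 14 x 12 mm carry it from below, 35 mm to either side of the middle (58 mm clear between them). Axes as the caddy's.
- caddy_slot (a point): Centre of the floor of the rectangular slot in the caddy's +y block, 10 mm above the underside. The slot is 30 mm (caddy x) by 50 mm (caddy y), 20 mm deep, open above. Axes as the caddy's.
- caddy_bore (a point): Centre of the floor of the round bore in the caddy's -y block, 10 mm above the underside. The bore is 54 mm in diameter, 20 mm deep, open above. Axes as the caddy's.
- padlock: Small plain steel padlock (about 0.22 kg) standing on its foot: body 22 mm thick (x), 42 mm wide (y), 42 mm high, with a closed shackle of 7 mm bar above it, in the y-z plane, up to 70 mm above the foot and 33 mm wide. Origin: centre of the underside, z up. Either way round fits the slot.
- toy: Green hard silicone dog toy (about 0.13 kg) standing on its fat end: a fat knob 48 mm in diameter from 0 to 34 mm height, a neck 26 mm in diameter, and a thinner knob 36 mm in diameter with straight sides from 46 to 72 mm height; 77 mm high in all, round about z. Origin: centre of the underside (fat end), z up.
- bottle: Bystander: aluminium bottle with black screw-top lid, 66 mm in diameter, 206 mm high, standing; origin at the centre of its underside. Leave it where it is.
- headlamp: Bystander: black plastic headlamp with a stiff plastic head hoop, about 175 x 175 mm and 46 mm high, lying on the bench; origin at the middle of the hoop at bench height. Leave it where it is.
- rack: Bystander, fixed to the bench: slotted wooden rack with three pairs of sunglasses, 130 mm (x) by 190 mm (y), 80 mm high; origin at the centre of its underside.
Mind the look-alikes: they are no part of the job. Of the things like the padlock, leave any that is blue; of the rest the larger one is meant.

How it is judged:
On the way:
1. padlock upright in the slot and toy in the bore, both home, the caddy still standing on the bench (distance between padlock and caddy_slot below 0.014 m and angle between the z axis of each of padlock, toy and the z axis of caddy, either way round below 0.2 rad and distance between toy and caddy_bore below 0.012 m and height (world z) of caddy below 0.006 m and angle between caddy's own z axis and vertical below 0.04 rad), for 0.2 s.
At the end, for the whole second after the job is handed in: Held by the bar handle (within 55 mm of its centre), underside 60-180 mm above the bench, level within 7 deg, below 0.03 m/s and 0.15 rad/s, touching nothing else; padlock foot within 14 mm of the slot floor centre, toy foot within 12 mm of the bore floor centre, both upright within 0.2 rad (distance between padlock and caddy_slot below 0.014 m and angle between the z axis of each of padlock, toy and the z axis of caddy, either way round below 0.2 rad and distance between toy and caddy_bore below 0.012 m and height (world z) of caddy between 0.06 and 0.18 m and angle between caddy's own z axis and vertical below 0.12 rad and linear speed of caddy below 0.03 m/s and angular speed of caddy below 0.15 rad/s and contact force between caddy and the fingers above 2 N and distance between the grasp point and caddy_handle below 0.055 m and contact force between caddy and rack below 0.1 N and contact force between caddy and bottle below 0.1 N and contact force between caddy and headlamp below 0.1 N); the arm keeps its last pose, push and grip.
It fails at once if the caddy is tipped by more than 0.35 rad (20 degrees) (angle between caddy's own z axis and vertical above 0.35 rad).
It fails at once if the bottle is moved by more than 30 mm or tipped over (distance of bottle from where it was at the start of the episode above 0.03 m or angle between bottle's own z axis and vertical above 0.4 rad).
It fails at once if the headlamp is moved by more than 30 mm (distance of headlamp from where it was at the start of the episode above 0.03 m).
It also fails if it takes over 72 s, if anything falls off the work surface, if the arm or the gripper's body presses on something with over 40 N, if the wrist force passes 120 N, or if a joint passes its speed limit or range.

## Working session

There is one attempt and no reset: what is moved stays moved. The work goes in short steps, Python scripts to look and compute and a tool call to move; the robot and the scene stay as the last step left them, time stands still between calls to the robot, and variables do not carry over. Pictures are saved under pics/ and viewed, and the job is handed in when it is done.

Besides the shell and the picture viewer there is one more tool, called after "Call:" as name(argument=value, ...) on one line, values as JSON. jog_arm: Moves the arm, as the interface text tells. Its arguments: {"type":"object","properties":{"motion":{"type":"array","items":{"type":"array"}},"force":{"type":"number"}},"required":["motion"]}

```bash
mkdir -p pics; ls
cat > h.py <<'E'
import numpy as np, cv2
from scipy.spatial.transform import Rotation as R
from bench import r
def grab(n):
    f=r.grab_frame(n); return f
def cloud(f):
    z=f['range_z']; h,w=z.shape
    u,v=np.meshgrid(np.arange(w),np.arange(h))
    P=np.stack([(u-f['cx'])/f['fx']*z,(v-f['cy'])/f['fy']*z,z],-1)
    M=ori(f['orientation'])
    W=P@M.T+np.array(f['xyz']); W[z==0]=np.nan
    return W
def ori(o):
    o=np.array(o)
    return o if o.shape==(3,3) else R.from_rotvec(o).as_matrix()
def save(n,im): cv2.imwrite('pics/'+n,cv2.cvtColor(im,cv2.COLOR_RGB2BGR))
E
python3 - <<'E'
from h import *
o=r.get_obs(); print(o); print(r.tip_extent)
for n in ['scene','top','wrist']:
    f=grab(n); save(n+'0.png',f['image']); np.savez(n+'0.npz',**f); print(n,f['fx'],f['fy'],f['cx'],f['cy'],f['xyz'],f['orientation'])
E
```

```text
pics
{'clock': 0.0, 'joints': array([ 1.15589116,  0.47781983,  0.02235472,  1.55644719, -0.01150404,
        1.10928034, -0.08308883]), 'qvel': array([ 6.41614917e-06,  9.11123044e-04,  2.30778044e-05, -1.12386994e-03,
       -3.30054309e-04, -3.94627638e-04, -7.06486373e-04]), 'tau': array([ 2.85784099e-04, -5.96443713e+01,  1.60831511e+00, -2.81195247e+01,
        1.25041135e-02,  9.41281964e-03, -3.91506092e-05]), 'tcp_pos': array([ 0.20367464, -0.64296102,  0.24931454]), 'orientation': array([-0.31838397,  2.05810303, -2.05440302]), 'contact_force': array([ 0.23308617, -0.3409524 ,  0.49978207]), 'moment': array([-0.00696858, -0.04139675, -0.01392309]), 'grip_width': 0.08522673902502889}
0.019
scene 402.66106359033796 402.66106359033796 253.66574475425907 192.4104063399995 [1.15854097 0.63748978 0.83948255] [-0.88935173 -2.49026247  1.14320631]
top 489.1940520403014 489.1940520403014 246.93662267510297 192.5184571986942 [ 0.49195046 -0.02398186  1.80858203] [-2.16496726  2.20114878 -0.0711693 ]
wrist 297.3186396354542 297.3186396354542 255.79120558670508 191.58529168771366 [ 0.26741452 -0.62423828  0.37377453] [ 2.3545178  -1.72309595 -0.23658633]
```

View pics/scene0.png

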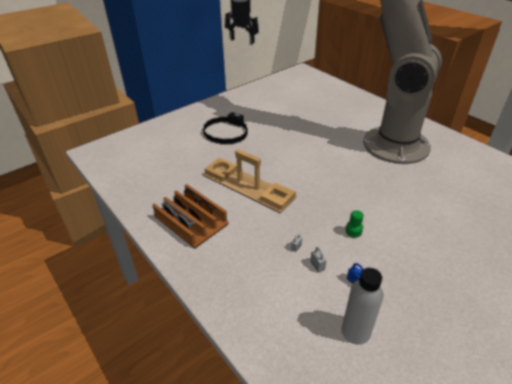

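View pics/top0.png

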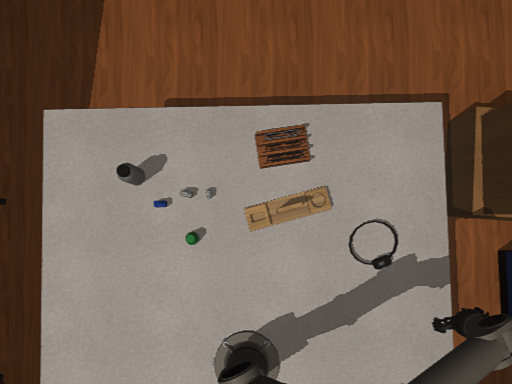

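View pics/wrist0.png

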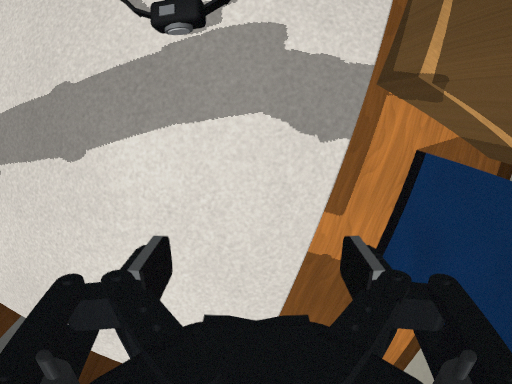

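The scene view shows three candidates for the padlock: grey at scene (318,260) / top (187,193), a smaller grey at scene (297,242) / top (211,193), and a blue one at scene (355,272) / top (160,204). The toy is at scene (355,224) / top (192,238). The caddy is at top (288,207), with its square slot towards the left end (+y). I'll check sizes in a close crop.

Run:
```python
from h import *
fs=dict(np.load('scene0.npz')); ft=dict(np.load('top0.npz'))
save('crop_s.png',cv2.resize(fs['image'][195:295,270:400],None,fx=5,fy=5,interpolation=cv2.INTER_CUBIC))
save('crop_t.png',cv2.resize(ft['image'][150:260,110:340],None,fx=3.4,fy=3.4,interpolation=cv2.INTER_CUBIC))
for nm,f in (('s',fs),('t',ft)):
    W=cloud(f); 
    m=(W[...,2]>0.012)&(W[...,2]<0.3)&(W[...,0]>0.3)&(W[...,0]<1.0)&(np.abs(W[...,1])<0.6)
    n,l,st,c=cv2.connectedComponentsWithStats(m.astype(np.uint8))
    for i in range(1,n):
        if st[i,4]<15: continue
        p=W[l==i]; col=f['image'][l==i].mean(0)
        print(nm,i,st[i],c[i].round(),'min',p.min(0).round(3),'max',p.max(0).round(3),'med',np.median(p,0).round(3),col.round())
```

```text
s 1 [203 112  45  30 426] [227. 126.] min [ 0.334 -0.555  0.012] max [ 0.512 -0.375  0.047] med [ 0.402 -0.474  0.022] [42. 40. 40.]
s 2 [204 149  57  40 892] [236. 167.] min [ 0.542 -0.319  0.012] max [ 0.637 -0.112  0.131] med [ 0.569 -0.192  0.032] [132. 104.  69.]
s 5 [260 182  36  28 527] [278. 195.] min [ 0.484 -0.095  0.012] max [0.58  0.    0.033] med [ 0.536 -0.043  0.028] [156. 121.  76.]
s 6 [ 152  184   76   63 2465] [191. 214.] min [ 0.711 -0.24   0.012] max [ 0.863 -0.042  0.077] med [ 0.797 -0.118  0.049] [90. 58. 35.]
s 15 [345 210  19  26 357] [355. 223.] min [0.44  0.168 0.012] max [0.484 0.216 0.08 ] med [0.469 0.2   0.047] [30. 95. 47.]
s 16 [291 233  11  17 112] [296. 241.] min [0.604 0.121 0.012] max [0.639 0.141 0.053] med [0.625 0.132 0.03 ] [119. 118. 117.]
s 17 [310 247  17  23 245] [318. 258.] min [0.607 0.188 0.012] max [0.637 0.234 0.07 ] med [0.627 0.215 0.039] [107. 106. 105.]
s 18 [ 342  263   41   80 2337] [362. 303.] min [0.576 0.285 0.012] max [0.724 0.431 0.208] med [0.708 0.406 0.128] [77. 78. 81.]
t 15 [ 255  125   55   43 1580] [282. 146.] min [
[... 570 characters left out ...]
 [0.617 0.126 0.032] [111. 110. 107.]
t 59 [287 195   8   8  18] [291. 199.] min [ 0.581 -0.188  0.012] max [ 0.607 -0.162  0.019] med [ 0.592 -0.175  0.015] [117.  92.  64.]
t 72 [153 201  14   6  79] [159. 204.] min [0.573 0.282 0.014] max [0.592 0.326 0.071] med [0.581 0.302 0.042] [ 37.  53. 103.]
t 81 [244 202  31  29 399] [257. 216.] min [ 0.481 -0.113  0.012] max [ 0.582 -0.004  0.043] med [ 0.531 -0.051  0.027] [148. 115.  75.]
t 126 [348 221  50  49 408] [377. 251.] min [ 0.333 -0.557  0.012] max [ 0.506 -0.38   0.053] med [ 0.373 -0.491  0.03 ] [37. 35. 33.]
t 134 [185 232  14  13 142] [191. 238.] min [0.434 0.166 0.013] max [0.477 0.211 0.084] med [0.457 0.184 0.072] [42. 84. 46.]
```

View pics/crop_s.png

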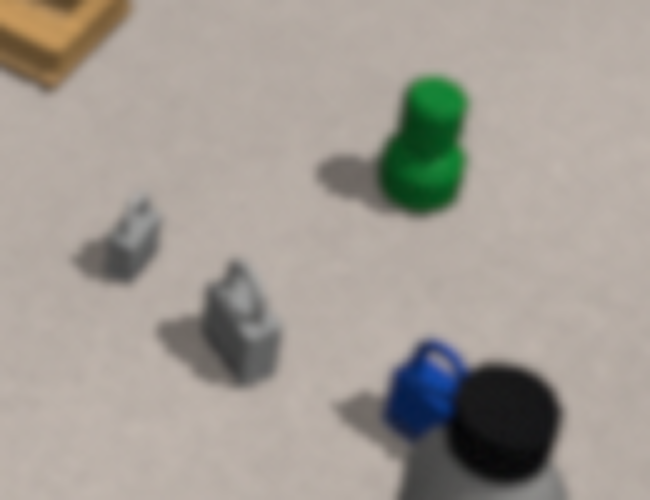

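View pics/crop_t.png

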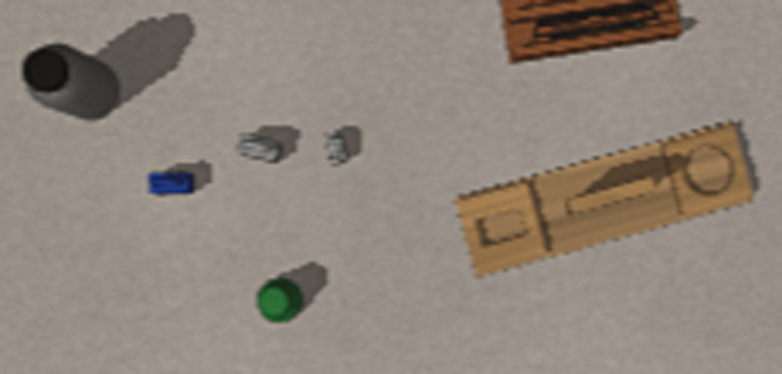

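The close crop settles it: the wanted padlock is the grey one at scene (318,260), 70 mm high. The other grey one stands only 53 mm, and the third is blue. Next I need rough caddy, padlock and toy poses, plus the tool axes.

```bash
cat >> h.py <<'E'
def wcloud(f):
    z=f['range_z']; h,w=z.shape
    u,v=np.meshgrid(np.arange(w),np.arange(h))
    dx=u-f['cx'];dy=v-f['cy'];rr=np.hypot(dx,dy); th=rr/f['fx']
    k=np.where(rr>0,np.tan(th)/np.maximum(rr,1e-9),1/f['fx'])
    P=np.stack([dx*k*z,dy*k*z,z],-1)
    W=P@ori(f['orientation']).T+np.array(f['xyz']); W[(z==0)|(th>1.3)]=np.nan
    return W
def tool():
    o=r.get_obs(); return np.array(o['tcp_pos']),ori(o['orientation']),o
def plan(xyz,zdir=None):
    """turn first (deg about tool y, to bring z axis || zdir, mod 180; plus level), then shift in tool axes"""
    p,M,o=tool()
    T=M
    if zdir is not None:
        zd=np.array([zdir[0],zdir[1],0.]);zd/=np.linalg.norm(zd)
        if zd@M[:,2]<0: zd=-zd
        y=np.array([0,0,-1.]); x=np.cross(y,zd); T=np.stack([x,y,zd],1)
    rv=np.degrees(R.from_matrix(M.T@T).as_rotvec())
    print('t',round(o['clock'],2),'tcp',p.round(4),'turn(tool,deg)',rv.round(2),'shift before turn',(M.T@(np.array(xyz)-p)*1000).round(1),'shift after turn mm',(T.T@(np.array(xyz)-p)*1000).round(1),'w',round(o['grip_width'],4),'F',np.array(o['contact_force']).round(1))
E
python3 - <<'E'
from h import *
ft=dict(np.load('top0.npz')); fs=dict(np.load('scene0.npz'));fw=dict(np.load('wrist0.npz'))
p,M,o=tool(); print(M.round(3)); print('cam rel tool',(M.T@(fw['xyz']-p)).round(4)); print((M.T@ori(fw['orientation'])).round(3))
W=wcloud(fw); print('bench z', np.nanmedian(W[60:250:20,100:300:20,2]))
for f in (ft,fs):
    W=cloud(f)
    m=(W[...,2]>0.02)&(W[...,2]<0.04)&(W[...,0]>0.45)&(W[...,0]<.68)&(W[...,1]<0.05)&(W[...,1]>-.35)
    q=W[m][:,:2].astype(np.float32); print(cv2.minAreaRect(q))
    m=(W[...,2]>0.11)&(W[...,2]<0.15)&(W[...,0]>0.45)&(W[...,0]<.68)&(W[...,1]<0.05)&(W[...,1]>-.35)
    q=W[m].astype(np.float32); print('handle',q.mean(0),cv2.minAreaRect(q[:,:2]))
    for x,y in((.62,.21),):
        m=(W[...,2]>0.006)&(W[...,2]<0.08)&(np.abs(W[...,0]-x)<.04)&(np.abs(W[...,1]-y)<.04)
        q=W[m].astype(np.float32); print('lock',cv2.minAreaRect(q[:,:2]));
E
```

```text
[[-0.953 -0.001  0.302]
 [-0.302  0.001 -0.953]
 [ 0.    -1.    -0.001]]
cam rel tool [-0.0664 -0.1243  0.0011]
[[ 0.     0.964  0.265]
 [ 0.002 -0.265  0.964]
 [ 1.     0.    -0.002]]
bench z 0.0008195518772515231
((0.5603803396224976, -0.16048647463321686), (0.08115699887275696, 0.3081841766834259), 14.50477409362793)Traceback (most recent call last):
  File "<stdin>", line 10, in <module>
cv2.error: OpenCV(4.12.0) /io/opencv/modules/imgproc/src/convhull.cpp:143: error: (-215:Assertion failed) total >= 0 && (depth == CV_32F || depth == CV_32S) in function 'convexHull'
```

Call:
jog_arm(motion=[[1,[0,0,0],[0,-6.7,0]],[1,[0,0,0],[0,-6.7,0]],[1,[0,0,0],[0,-6.7,0]],[1,[0,0,0],[0,-6.7,0]],[1,[0,0,0],[0,-6.7,0]],[1,[0,0,0],[0,-6.7,0]],[1,[0,0,0],[0,-6.7,0]],[1,[0,0,0],[0,-6.7,0]],[1,[0,0,0],[0,-6.7,0]],[1,[0,0,0],[0,-6.7,0]]])

```text
clock: 0.98
tcp_pos: [0.2037, -0.6433, 0.2499]
orientation: [-1.166, 1.275, -1.274]
contact_force: [0.4, -0.8, -0.3]
grip_width: 0.0849
```

Call:
jog_arm(motion=[[1,[0,0,0],[0,-6.7,0]],[1,[0,0,0],[0,-6.7,0]],[1,[0,0,0],[0,-6.7,0]],[1,[0,0,0],[0,0,0]]])

```text
clock: 1.32
tcp_pos: [0.2036, -0.6433, 0.2498]
orientation: [-1.32, 1.016, -1.015]
contact_force: [-0.0, 0.9, -0.3]
grip_width: 0.0857
```

Run:
```python
from h import *
plan([.53,-.04,.25],[.968,.25])
plan([.5,.12,.28],[.968,.25])
```

```text
t 1.32 tcp [ 0.2036 -0.6433  0.2498] turn(tool,deg) [-0.01  0.42 -0.05] shift before turn [-4.991e+02  3.000e-01  4.706e+02] shift after turn mm [-5.025e+02 -2.000e-01  4.669e+02] w 0.0857 F [-0.   0.9 -0.3]
t 1.32 tcp [ 0.2036 -0.6433  0.2498] turn(tool,deg) [-0.01  0.42 -0.05] shift before turn [-661.5  -29.6  482.7] shift after turn mm [-665.   -30.2  477.9] w 0.0857 F [-0.   0.9 -0.3]
```

Call:
jog_arm(motion=[[1,[-0.028,0,0.026],[0,0,0]],[1,[-0.028,0,0.026],[0,0,0]],[1,[-0.028,0,0.026],[0,0,0]],[1,[-0.028,0,0.026],[0,0,0]],[1,[-0.028,0,0.026],[0,0,0]],[1,[-0.028,0,0.026],[0,0,0]],[1,[-0.028,0,0.026],[0,0,0]],[1,[-0.028,0,0.026],[0,0,0]],[1,[-0.028,0,0.026],[0,0,0]]])

```text
clock: 2.07
tcp_pos: [0.3668, -0.3387, 0.2504]
orientation: [-1.318, 1.022, -1.022]
contact_force: [0.8, -1.5, 0.0]
grip_width: 0.0858
```

Call:
jog_arm(motion=[[1,[-0.028,0,0.026],[0,0,0]],[1,[-0.028,0,0.026],[0,0,0]],[1,[-0.028,0,0.026],[0,0,0]],[1,[-0.028,0,0.026],[0,0,0]],[1,[-0.028,0,0.026],[0,0,0]],[1,[-0.028,0,0.026],[0,0,0]],[1,[-0.028,0,0.026],[0,0,0]],[1,[-0.028,0,0.026],[0,0,0]],[1,[-0.028,0,0.026],[0,0,0]],[1,[0,0,0],[0,0,0]]])

```text
clock: 2.9
tcp_pos: [0.5315, -0.0286, 0.2511]
orientation: [-1.316, 1.013, -1.012]
contact_force: [0.7, 0.6, 0.6]
grip_width: 0.0851
```

Run:
```python
from h import *
plan([.53,-.04,.25],[.968,.25])
f=grab('wrist'); save('w1.png',f['image']); np.savez('w1.npz',**f)
```

```text
t 2.9 tcp [ 0.5315 -0.0286  0.2511] turn(tool,deg) [-0.25  0.56 -0.23] shift before turn [10.6  1.  -4.4] shift after turn mm [10.6  1.1 -4.3] w 0.0851 F [0.7 0.6 0.6]
```

View pics/w1.png

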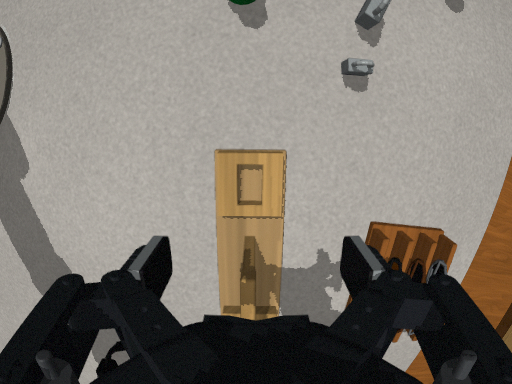

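The wrist view shows the slot at (250,185) with the caddy running down to (250,315). The small lock is at (357,67), the wanted lock at (373,12) and the rack at (400,260). I'll measure the slot.

Run:
```python
from h import *
f=dict(np.load('w1.npz')); W=wcloud(f)
print('bench',np.nanmedian(W[100:200:10,100:180:10,2]))
a=np.radians(14.5); 
sub=W[145:230,205:300]
m=(sub[...,2]>.022)&(sub[...,2]<.04)
q=sub[m]; print('blocktop z',np.median(q[:,2]),len(q)); rc=cv2.minAreaRect(q[:,:2].astype(np.float32)); print('block',rc)
# slot : hole inside the block in mask
fl=sub[20:58,33:57]; mm=(fl[...,2]<.02); qq=fl[mm]; print('slot floor',np.median(qq[:,2]),cv2.minAreaRect(qq[:,:2].astype(np.float32)))
# rim: intersect top plane rays at slot boundary via mask hole
mask=m.astype(np.uint8); cs,h=cv2.findContours(mask,cv2.RETR_CCOMP,cv2.CHAIN_APPROX_NONE)
zt=np.median(q[:,2])
def ray(u,v,z):
    dx=u-f['cx'];dy=v-f['cy'];rr=np.hypot(dx,dy);th=rr/f['fx']
    d=np.stack([dx/rr*np.sin(th),dy/rr*np.sin(th),np.cos(th)],-1)@ori(f['orientation']).T
    return f['xyz']+d*((z-f['xyz'][2])/d[:,2])[:,None]
for c,hh in zip(cs,h[0]):
    if cv2.contourArea(c)<200: continue
    c=c[:,0]+[205,145]; p=ray(c[:,0].astype(float),c[:,1].astype(float),zt); rc=cv2.minAreaRect(p[:,:2].astype(np.float32)); print('contour hole' if hh[3]>=0 else 'outer',c.min(0),c.max(0),rc)
for zz in [sub[5:70,5],sub[40,:]]: print(zz[::4].round(3).tolist())
```

```text
bench 0.0005071299212044134
blocktop z 0.030506762748578053 3173
block ((0.5296793580055237, -0.04856191948056221), (0.07733877748250961, 0.07869783788919449), 14.5748929977417)
slot floor 0.01067967903381356 ((0.5298364758491516, -0.051365017890930176), (0.029561802744865417, 0.04628641903400421), 15.058192253112793)
outer [217 151] [282 215] ((0.5295043587684631, -0.04793192073702812), (0.07726322114467621, 0.07925307750701904), 14.568949699401855)
contour hole [236 162] [262 204] ((0.5288307070732117, -0.047261882573366165), (0.03157934173941612, 0.0513790100812912), 14.146368026733398)
[[0.471, -0.025, 0.001], [0.472, -0.03, 0.0], [0.473, -0.035, -0.001], [0.474, -0.04, 0.001], [0.475, -0.045, -0.001], [0.477, -0.05, 0.0], [0.478, -0.055, 0.001], [0.479, -0.061, 0.0], [0.48, -0.066, 0.0], [0.481, -0.071, -0.0], [0.483, -0.076, 0.001], [0.484, -0.082, 0.001], [0.485, -0.087, 0.0], [0.486, -0.092, 0.001], [0.487, -0.098, 0.0], [0.489, -0.103, 0.001], [0.49, -0.11, -0.001]]
[[0.475, -0.072, -0.001], [0.48, -0.07, 0.001], [0.485, -0.069, -0.0], [0.491, -0.065, 0.01], [0.497, -0.058, 0.03], [0.501, -0.057, 0.031], [0.506, -0.055, 0.031], [0.511, -0.054, 0.03], [0.515, -0.055, 0.021], [0.52, -0.057, 0.009], [0.525, -0.055, 0.011], [0.53, -0.054, 0.011], [0.535, -0.053, 0.011], [0.54, -0.051, 0.011], [0.545, -0.05, 0.01], [0.547, -0.044, 0.032], [0.552, -0.043, 0.03], [0.557, -0.042, 0.03], [0.562, -0.041, 0.03], [0.566, -0.039, 0.03], [0.576, -0.044, 0.001], [0.581, -0.043, 0.001], [0.586, -0.042, 0.001], [0.591, -0.04, 0.0]]
```

Run:
```python
from h import *
plan([.60,.19,.25],[.968,.252])
```

```text
t 2.95 tcp [ 0.5301 -0.0324  0.2505] turn(tool,deg) [-0.1   0.32 -0.13] shift before turn [-196.9    1.2  124.8] shift after turn mm [-197.6    0.5  123.7] w 0.0856 F [-0.7 -0.7  0.1]
```

Call:
jog_arm(motion=[[1,[-0.033,0,0.02],[0,0,0]],[1,[-0.033,0,0.02],[0,0,0]],[1,[-0.033,0,0.02],[0,0,0]],[1,[-0.033,0,0.02],[0,0,0]],[1,[-0.033,0,0.02],[0,0,0]],[1,[-0.033,0,0.02],[0,0,0]],[1,[0,0,0],[0,0,0]],[1,[0,0,0],[0,0,0]]])

```text
clock: 3.62
tcp_pos: [0.5944, 0.1865, 0.2499]
orientation: [-1.32, 1.019, -1.017]
contact_force: [0.2, -1.5, -0.0]
grip_width: 0.0855
```

Run:
```python
from h import *
plan([.60,.19,.25],[.968,.252])
f=grab('wrist'); save('w2.png',f['image']); np.savez('w2.npz',**f)
W=wcloud(f)
m=(W[...,2]>0.01)&(W[...,2]<0.1)&(W[...,0]>0.4)&(W[...,0]<.8)&(W[...,1]>.06)&(W[...,1]<.34)
n,l,st,c=cv2.connectedComponentsWithStats(m.astype(np.uint8))
for i in range(1,n):
    if st[i,4]<40: continue
    p=W[l==i]; print(st[i],p.min(0).round(4),p.max(0).round(4),cv2.minAreaRect(p[:,:2].astype(np.float32)))
    b=p[(p[:,2]>.037)&(p[:,2]<.046)]
    if len(b)>5: print('   z~42',len(b),cv2.minAreaRect(b[:,:2].astype(np.float32)))
    b=p[(p[:,2]>.055)]
    if len(b)>5: print('   z>55',len(b),cv2.minAreaRect(b[:,:2].astype(np.float32)))
```

```text
t 3.62 tcp [0.5944 0.1865 0.2499] turn(tool,deg) [ 0.04  0.14 -0.05] shift before turn [-2.  -0.1  6.3] shift after turn mm [-2.  -0.1  6.3] w 0.0855 F [ 0.2 -1.5 -0. ]
[260  49  29  41 769] [0.572  0.2834 0.0116] [0.5947 0.3262 0.0722] ((0.583373486995697, 0.3047660291194916), (0.022687993943691254, 0.04278986155986786), 0.09737762808799744)
   z~42 524 ((0.583494246006012, 0.30482885241508484), (0.022425707429647446, 0.042746443301439285), 1.2353484630584717)
   z>55 188 ((0.5834559202194214, 0.30447420477867126), (0.030983196571469307, 0.007300790399312973), 89.01854705810547)
[ 119  119   51   40 1572] [0.4389 0.1669 0.0103] [0.4801 0.2138 0.0796] ((0.45999324321746826, 0.1911427080631256), (0.03995180502533913, 0.04671935364603996), 11.658613204956055)
   z~42 14 ((0.46852463483810425, 0.19655336439609528), (0.0036116268020123243, 0.017543520778417587), 24.38334846496582)
   z>55 907 ((0.45717284083366394, 0.19067084789276123), (0.03417283296585083, 0.03510729968547821), 37.25414276123047)
[266 136  34  41 828] [0.6042 0.1871 0.01  ] [0.6339 0.2314 0.0718] ((0.6192128658294678, 0.20918716490268707), (0.04227885603904724, 0.02297813631594181), 75.8326187133789)
   z~42 508 ((0.6194819808006287, 0.20906689763069153), (0.04202606901526451, 0.022712504491209984), 76.69400024414062)
   z>55 191 ((0.619306206703186, 0.20919209718704224), (0.03165999799966812, 0.006997501011937857), 75.77780151367188)
[250 207  27  22 521] [0.6008 0.1158 0.0101] [0.6356 0.14   0.0554] ((0.6182003021240234, 0.12789088487625122), (0.03223802521824837, 0.017954794690012932), 16.038742065429688)
   z~42 24 ((0.6179150938987732, 0.1285022646188736), (0.02412557788193226, 0.0033698773477226496), 15.957582473754883)
```

View pics/w2.png

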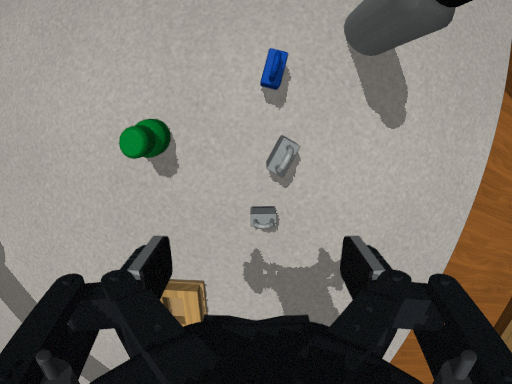

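The wanted padlock is at (283,156) in the wrist view, at world (0.619,0.209), with its width axis at 76°. The toy is at (140,140), the small lock at (263,216), and the blue lock at (274,68). I'll turn and go over the padlock.

Call:
jog_arm(motion=[[1,[0,0,0],[0,7,0]],[1,[0,0,0],[0,7,0]],[1,[0,0,0],[0,7,0]],[1,[0,0,0],[0,7,0]],[1,[0,0,0],[0,0.5,0]],[1,[0,0,0],[0,0,0]]])

```text
clock: 4.17
tcp_pos: [0.595, 0.1822, 0.2503]
orientation: [-1.086, 1.384, -1.387]
contact_force: [0.1, 0.5, -0.0]
grip_width: 0.0854
```

Run:
```python
from h import *
a=np.radians(-14)
plan([.6193,.2092,.044],[np.cos(a),np.sin(a)])
```

```text
t 4.17 tcp [0.595  0.1822 0.2503] turn(tool,deg) [-0.03  0.13  0.09] shift before turn [-32.4 206.2  17. ] shift after turn mm [-32.1 206.3  17.1] w 0.0854 F [ 0.1  0.5 -0. ]
```

Call:
jog_arm(motion=[[1,[-0.016,0,0.0085],[0,0,0]],[1,[-0.016,0,0.0085],[0,0,0]],[1,[0,0.03,0],[0,0,0]],[1,[0,0.03,0],[0,0,0]],[1,[0,0.03,0],[0,0,0]],[1,[0,0.02,0],[0,0,0]],[1,[0,0,0],[0,0,0]],[1,[0,0,0],[0,0,0]]])

```text
clock: 4.83
tcp_pos: [0.6186, 0.2103, 0.1396]
orientation: [-1.088, 1.385, -1.384]
contact_force: [1.0, 0.4, -0.3]
grip_width: 0.0854
```

Run:
```python
from h import *
f=grab('wrist'); save('w3.png',f['image']); np.savez('w3.npz',**f)
W=wcloud(f)
p,M,o=tool()
m=(W[...,2]>0.01)&(W[...,2]<0.09)&(W[...,0]>0.58)&(W[...,0]<.66)&(W[...,1]>.17)&(W[...,1]<.25)
n,l,st,c=cv2.connectedComponentsWithStats(m.astype(np.uint8))
for i in range(1,n):
    if st[i,4]<40: continue
    p=W[l==i]; print(st[i],p.min(0).round(4),p.max(0).round(4),cv2.minAreaRect(p[:,:2].astype(np.float32)))
    b=p[(p[:,2]>.037)&(p[:,2]<.046)]
    if len(b)>5: print('   z~42',len(b),cv2.minAreaRect(b[:,:2].astype(np.float32)))
    b=p[(p[:,2]>.055)]
    if len(b)>5: print('   z>55',len(b),cv2.minAreaRect(b[:,:2].astype(np.float32)))
a=np.radians(-14)
plan([.6193,.2092,.044],[np.cos(a),np.sin(a)])
```

```text
[ 244  165   28   62 1622] [0.6049 0.1869 0.0101] [0.6344 0.2316 0.0724] ((0.6193220019340515, 0.20953190326690674), (0.04169367626309395, 0.021717719733715057), 76.4661865234375)
   z~42 1022 ((0.6193094849586487, 0.20941674709320068), (0.04152899235486984, 0.021563760936260223), 76.65219116210938)
   z>55 408 ((0.6194736361503601, 0.21010155975818634), (0.03031797893345356, 0.006497455760836601), 76.3083724975586)
t 4.88 tcp [0.6196 0.2112 0.1412] turn(tool,deg) [-0.03  0.21 -0.03] shift before turn [ 2.  97.2  0.2] shift after turn mm [ 2.  97.2  0.2] w 0.0853 F [-0.   1.  -0.2]
```

View pics/w3.png

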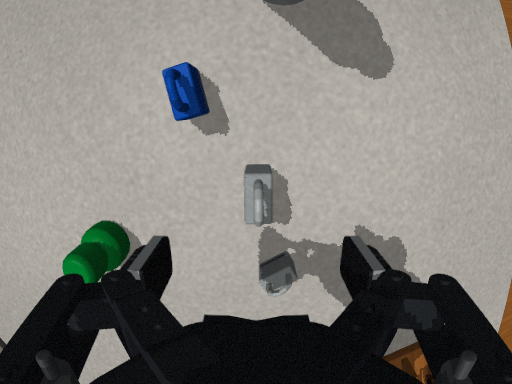

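The padlock is centred between the fingers at (258,195) and aligned with them, with nothing else in the path. Descend and grip.

Call:
jog_arm(motion=[[1,[0.0015,0.02,0],[0,-0.3,0]],[1,[0,0.025,0],[0,0,0]],[1,[0,0.025,0],[0,0,0]],[1,[0,0.017,0],[0,0,0]],[1,[0,0.01,0],[0,0,0]],[1,[0,0,0],[0,0,0]],[1,[0,0,0],[0,0,0]]])

```text
clock: 5.47
tcp_pos: [0.6196, 0.2105, 0.0447]
orientation: [-1.086, 1.38, -1.381]
contact_force: [0.1, 0.1, 0.8]
grip_width: 0.0854
```

Call:
jog_arm(motion=[[0,[0,0,0],[0,0,0]],[0,[0,0,0],[0,0,0]],[0,[0,0,0],[0,0,0]],[0,[0,0,0],[0,0,0]],[0,[0,0,0],[0,0,0]],[0,[0,0,0],[0,0,0]],[0,[0,0,0],[0,0,0]],[0,[0,0,0],[0,0,0]]], force=50)

```text
clock: 6.13
tcp_pos: [0.619, 0.2102, 0.0439]
orientation: [-1.087, 1.38, -1.381]
contact_force: [0.2, -0.8, 5.5]
grip_width: 0.0209
```

Run:
```python
from h import *
a=np.radians(14.55)
plan([.5295,-.0483,.2],[np.cos(a),np.sin(a)])
f=grab('wrist'); save('w4.png',f['image'])
```

```text
t 6.13 tcp [0.619  0.2102 0.0439] turn(tool,deg) [-5.000e-02 -2.808e+01 -1.000e-02] shift before turn [ 272.2 -156.2  -26.4] shift after turn mm [ 227.7 -156.1 -151.6] w 0.0209 F [ 0.2 -0.8  5.5]
```

View pics/w4.png

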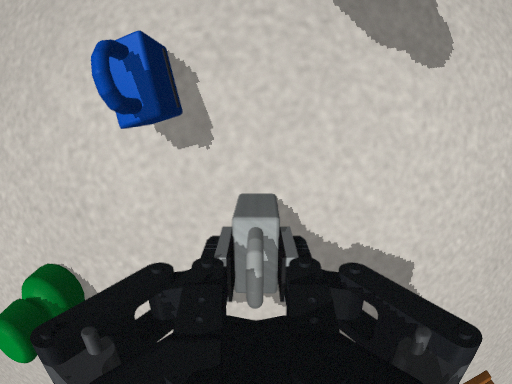

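Gripped: the width reads 20.9 mm, with the padlock between the pads at (257,250). Lift, turn, and carry it over the slot.

Call:
jog_arm(motion=[[0,[0,-0.01,0],[0,0,0]],[0,[0,-0.026,0],[0,0,0]],[0,[0,-0.03,0],[0,0,0]],[0,[0,-0.03,0],[0,0,0]],[0,[0,-0.03,0],[0,0,0]],[0,[0,-0.03,0],[0,-7,0]],[0,[0,0,0],[0,-7,0]],[0,[0,0,0],[0,-7,0]],[0,[0,0,0],[0,-7,0]],[0,[0,0,0],[0,0,0]]])

```text
clock: 7.02
tcp_pos: [0.6181, 0.2097, 0.1991]
orientation: [-1.321, 1.019, -1.017]
contact_force: [-0.2, 0.1, -1.8]
grip_width: 0.0206
```

Run:
```python
from h import *
a=np.radians(14.55)
plan([.5295,-.0483,.2],[np.cos(a),np.sin(a)])
```

```text
t 7.02 tcp [0.6181 0.2097 0.1991] turn(tool,deg) [0.07 0.17 0.  ] shift before turn [ 227.    -0.7 -151.2] shift after turn mm [ 227.4   -0.9 -150.5] w 0.0206 F [-0.2  0.1 -1.8]
```

Call:
jog_arm(motion=[[0,[0.015,0,-0.01],[0,0,0]],[0,[0.03,0,-0.02],[0,0,0]],[0,[0.03,0,-0.02],[0,0,0]],[0,[0.03,0,-0.02],[0,0,0]],[0,[0.03,0,-0.02],[0,0,0]],[0,[0.03,0,-0.02],[0,0,0]],[0,[0.03,0,-0.02],[0,0,0]],[0,[0.02,0,-0.013],[0,0,0]],[0,[0.012,0,-0.008],[0,0,0]],[0,[0,0,0],[0,0,0]]])

```text
clock: 7.85
tcp_pos: [0.5273, -0.052, 0.1987]
orientation: [-1.318, 1.029, -1.029]
contact_force: [-0.0, -0.8, -1.9]
grip_width: 0.0211
```

Call:
jog_arm(motion=[[0,[0,0,0],[0,0,0]],[0,[0,0,0],[0,0,0]]])

```text
clock: 8.02
tcp_pos: [0.5293, -0.0463, 0.1994]
orientation: [-1.317, 1.022, -1.021]
contact_force: [0.3, 0.8, -3.0]
grip_width: 0.0207
```

```bash
cat >> h.py <<'E'
def lockpose():
    pass
E
python3 - <<'E'
from h import *
a=np.radians(14.55)
plan([.5295,-.0483,.06],[np.cos(a),np.sin(a)])
f=grab('wrist'); save('w5.png',f['image']); np.savez('w5.npz',**f)
W=wcloud(f); p,M,o=tool()
Q=(W-p)@M   # tool coordinates
m=(np.abs(Q[...,0])<.04)&(np.abs(Q[...,2])<.02)&(Q[...,1]>-.04)&(Q[...,1]<.06)
l=m
print('pts',m.sum())
for lo,hi in ((-.03,-.012),(-.003,.01),(.01,.05)):
    b=Q[m&(Q[...,1]>lo)&(Q[...,1]<hi)]
    if len(b)>10: print(lo,hi,len(b),b.min(0).round(4),b.max(0).round(4),cv2.minAreaRect(b[:,[0,2]].astype(np.float32)))
t=(W[...,2]>.022)&(W[...,2]<.04)&(W[...,1]>-.12)&(W[...,1]<.0)&(W[...,0]<.6)
print('block',cv2.minAreaRect(W[t][:,:2].astype(np.float32)))
E
```

```text
t 8.02 tcp [ 0.5293 -0.0463  0.1994] turn(tool,deg) [-0.03 -0.13 -0.04] shift before turn [  2.1 139.4  -0.3] shift after turn mm [  2.  139.4  -0.3] w 0.0207 F [ 0.3  0.8 -3. ]
pts 7804
-0.03 -0.012 2650 [-0.0155 -0.03   -0.02  ] [ 0.0163 -0.012   0.02  ] ((-9.178463369607925e-05, 0.0014638304710388184), (0.03119783289730549, 0.04005223140120506), 8.376514434814453)
-0.003 0.01 3031 [-0.02  -0.003 -0.02 ] [0.0223 0.01   0.02  ] ((0.0005127266049385071, -0.0024888738989830017), (0.037029556930065155, 0.04530201479792595), 68.0796127319336)
0.01 0.05 801 [-0.0202  0.01   -0.0199] [-0.0051  0.0418  0.0197] ((-0.012693270109593868, -0.0001546703279018402), (0.014953180216252804, 0.03954858332872391), 0.28805825114250183)
block ((0.5297428965568542, -0.04938635602593422), (0.0782676711678505, 0.07827429473400116), 14.367704391479492)
```

View pics/w5.png

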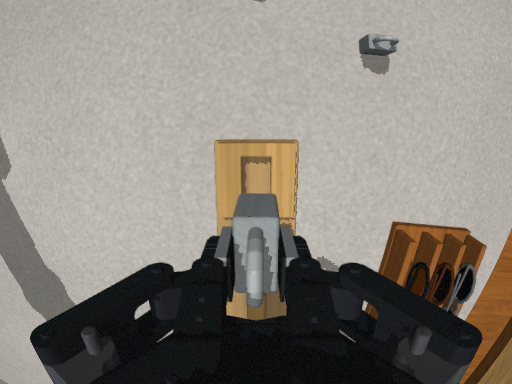

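The view shows the slot at (257,172) directly ahead of the held lock (255,250), with the lock about 2 mm off centre. Descend to just above the block.

Call:
jog_arm(motion=[[0,[0.0017,0.02,0],[0,0,0]],[0,[0,0.03,0],[0,0,0]],[0,[0,0.03,0],[0,0,0]],[0,[0,0.02,0],[0,0,0]],[0,[0,0.012,0],[0,0,0]],[0,[0,0,0],[0,0,0]],[0,[0,0,0],[0,0,0]],[0,[0,0,0],[0,0,0]]])

```text
clock: 8.73
tcp_pos: [0.5309, -0.0483, 0.0886]
orientation: [-1.317, 1.019, -1.022]
contact_force: [-0.3, -0.2, -3.0]
grip_width: 0.0213
```

Run:
```python
from h import *
a=np.radians(14.5)
plan([.5297,-.0482,.0545],[np.cos(a),np.sin(a)])
f=grab('wrist'); save('w6.png',f['image']); np.savez('w6.npz',**f)
W=wcloud(f); p,M,o=tool()
Q=(W-p)@M
m=(np.abs(Q[...,0])<.03)&(np.abs(Q[...,2])<.009)&(Q[...,1]>-.002)&(Q[...,1]<.005)
b=Q[m]; print('body top x range',np.percentile(b[:,0],[0,1,99,100]).round(4), np.median(b[:,1]))
t=(W[...,2]>.026)&(W[...,2]<.036)&(W[...,1]>-.10)&(W[...,1]<.0)&(W[...,0]<.6)&(W[...,0]>.46)
rc=cv2.minAreaRect(W[t][:,:2].astype(np.float32));print('block',rc)
q=W[t];a=np.radians(14.5);ey=np.array([-np.sin(a),np.cos(a)]);ex=np.array([np.cos(a),np.sin(a)])
print('front edge along y',np.percentile(q[:,:2]@ey,[99,99.9]), 'x edges',np.percentile(q[:,:2]@ex,[.1,1,99,99.9]),'tcp',p[:2]@ey,p[:2]@ex)
s=grab('scene'); save('s6.png',cv2.resize(s['image'][130:250,180:340],None,fx=4.5,fy=4.5,interpolation=cv2.INTER_CUBIC))
```

```text
t 8.73 tcp [ 0.5309 -0.0483  0.0886] turn(tool,deg) [-0.13  0.01  0.02] shift before turn [-0.4 34.1 -1.2] shift after turn mm [-0.4 34.1 -1.1] w 0.0213 F [-0.3 -0.2 -3. ]
body top x range [-0.0207 -0.0203  0.0203  0.0216] 0.0013217232018597762
block ((0.5281927585601807, -0.04508763551712036), (0.07859844714403152, 0.06983072310686111), 14.649910926818848)
front edge along y [-0.14126529 -0.14107172] x edges [0.46116865 0.46178553 0.53869747 0.53922691] tcp -0.18000797679337738 0.5018308236784729
```

View pics/w6.png

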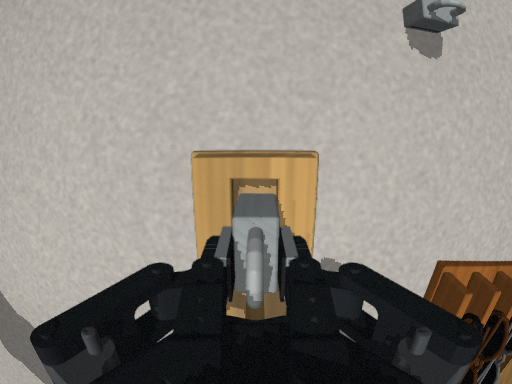

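View pics/s6.png

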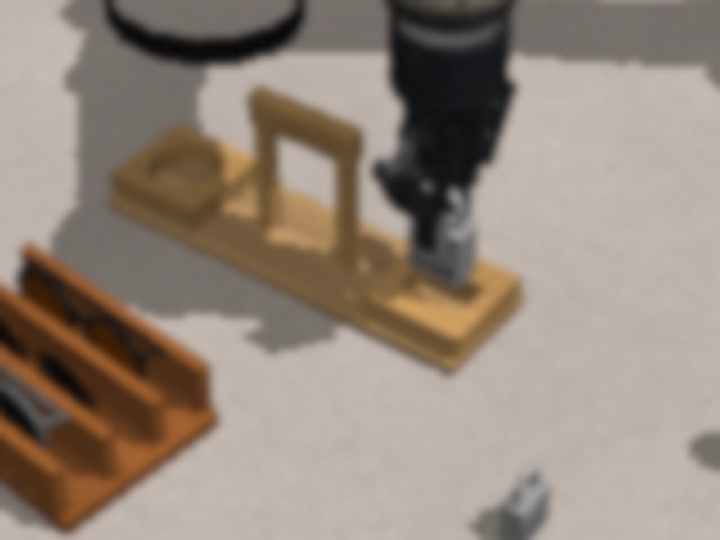

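The slot opening is at (257,190) in the wrist view, in line with the lock; the scene view shows the lock just over the slot. A 1.5 mm correction in x remains. Insert.

Call:
jog_arm(motion=[[0,[0,0.004,-0.0015],[0,0,0]],[0,[0,0.005,0],[0,0,0]],[0,[0,0.005,0],[0,0,0]],[0,[0,0.005,0],[0,0,0]],[0,[0,0.005,0],[0,0,0]],[0,[0,0,0],[0,0,0]],[0,[0,0,0],[0,0,0]]])

```text
clock: 9.42
tcp_pos: [0.5278, -0.0493, 0.0628]
orientation: [-1.319, 1.022, -1.02]
contact_force: [1.4, 0.4, -3.2]
grip_width: 0.0207
```

Call:
jog_arm(motion=[[0,[0,0.004,0],[0,0,0]],[0,[0,0.003,0],[0,0,0]],[0,[0,0.002,0],[0,0,0]],[0,[0,0,0],[0,0,0]],[0,[0,0,0],[0,0,0]]])

```text
clock: 9.83
tcp_pos: [0.5281, -0.0494, 0.0542]
orientation: [-1.318, 1.021, -1.021]
contact_force: [-0.2, 0.1, -3.4]
grip_width: 0.0207
```

Run:
```python
from h import *
a=np.radians(14.5)
plan([.5297,-.0482,.0545],[np.cos(a),np.sin(a)])
f=grab('wrist'); save('w7.png',f['image']); np.savez('w7.npz',**f)
s=grab('scene'); save('s7.png',cv2.resize(s['image'][130:250,180:340],None,fx=4.5,fy=4.5,interpolation=cv2.INTER_CUBIC))
```

```text
t 9.83 tcp [ 0.5281 -0.0494  0.0542] turn(tool,deg) [ 0.01 -0.02 -0.  ] shift before turn [-0.8 -0.3  1.9] shift after turn mm [-0.8 -0.3  1.9] w 0.0207 F [-0.2  0.1 -3.4]
```

View pics/s7.png

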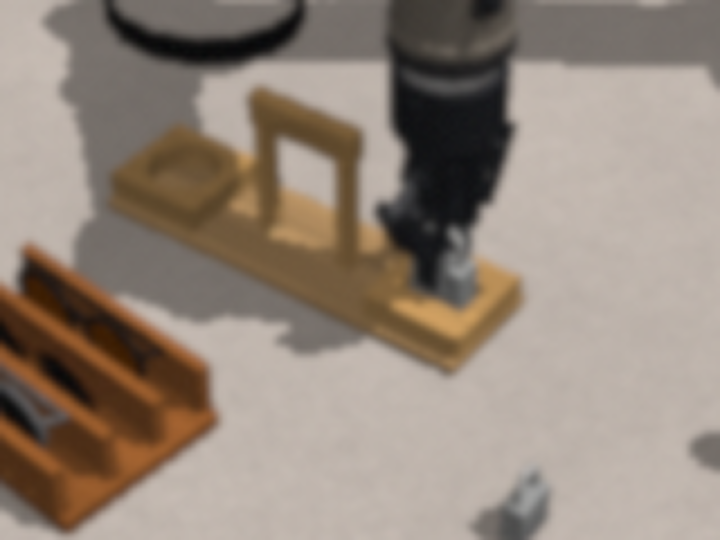

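The scene view shows the lock sunk into the slot, and TCP z (54.2 mm) agrees with that. Nudge down 1 mm, release, and rise.

Call:
jog_arm(motion=[[0,[0,0.001,0],[0,0,0]],[0,[0,0,0],[0,0,0]],[0.7,[0,0,0],[0,0,0]],[0.7,[0,0,0],[0,0,0]],[0.7,[0,0,0],[0,0,0]],[0.7,[0,0,0],[0,0,0]],[0.7,[0,0,0],[0,0,0]],[0.7,[0,0,0],[0,0,0]]])

```text
clock: 10.6
tcp_pos: [0.5282, -0.0494, 0.0533]
orientation: [-1.318, 1.021, -1.021]
contact_force: [0.9, -0.8, 0.2]
grip_width: 0.0599
```

Call:
jog_arm(motion=[[0.7,[0,-0.015,0],[0,0,0]],[0.7,[0,-0.03,0],[0,0,0]],[0.8,[0,-0.03,0],[0,0,0]],[1,[0,-0.03,0],[0,0,0]],[1,[0,-0.035,0],[0,0,0]],[1,[0,-0.035,0],[0,0,0]],[1,[0,0,0],[0,0,0]],[1,[0,0,0],[0,0,0]]])

```text
clock: 11.27
tcp_pos: [0.5294, -0.0495, 0.2304]
orientation: [-1.316, 1.018, -1.025]
contact_force: [1.1, -0.6, -0.6]
grip_width: 0.0853
```

Run:
```python
from h import *
f=grab('wrist'); save('w8.png',f['image']); np.savez('w8.npz',**f)
W=wcloud(f)
a=np.radians(14.5);ey=np.array([-np.sin(a),np.cos(a)]);ex=np.array([np.cos(a),np.sin(a)])
m=(np.abs(W[...,0]-.529)<.06)&(np.abs(W[...,1]+.05)<.06)
def rng(lo,hi,nm):
    q=W[m&(W[...,2]>lo)&(W[...,2]<hi)]; print(nm,len(q),'z',np.median(q[:,2]).round(4),q[:,2].max().round(4),cv2.minAreaRect(q[:,:2].astype(np.float32)))
rng(.026,.035,'block'); rng(.045,.06,'lock body'); rng(.072,.09,'shackle')
a=np.radians(14.5)
plan([.4572,.1907,.2],[np.cos(a),np.sin(a)])
```

```text
block 3532 z 0.0306 0.0346 ((0.5294198989868164, -0.049320388585329056), (0.07860297709703445, 0.07719561457633972), 14.440533638000488)
lock body 614 z 0.0524 0.0585 ((0.5284053087234497, -0.050095364451408386), (0.02200939878821373, 0.04259387031197548), 14.780957221984863)
shackle 207 z 0.0784 0.0817 ((0.5282062888145447, -0.049530744552612305), (0.006792922504246235, 0.028077522292733192), 14.624473571777344)
t 11.32 tcp [ 0.5282 -0.0496  0.2286] turn(tool,deg) [-0.05 -0.04  0.06] shift before turn [-250.5   28.4   -8.7] shift after turn mm [-250.4   28.6   -8.6] w 0.085 F [-1.2 -0.7 -0.3]
```

View pics/w8.png

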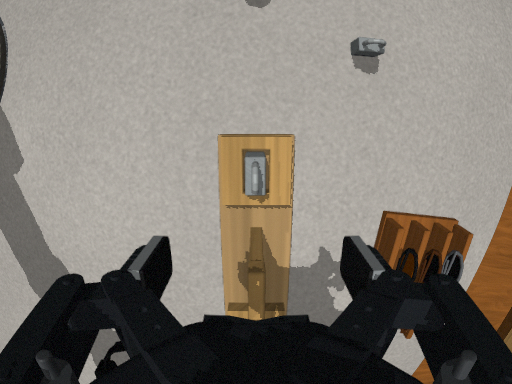

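The padlock is home: it sits in the slot at (255,172), its body top reads 52.4 mm (10 + 42), and it is 1 mm off centre. Next, the toy.

Call:
jog_arm(motion=[[1,[-0.02,0.002,0],[0,0,0]],[1,[-0.036,0.004,-0.001],[0,0,0]],[1,[-0.036,0.004,-0.001],[0,0,0]],[1,[-0.036,0.004,-0.001],[0,0,0]],[1,[-0.036,0.004,-0.001],[0,0,0]],[1,[-0.036,0.004,-0.002],[0,0,0]],[1,[-0.034,0.004,-0.002],[0,0,0]],[1,[-0.016,0.002,-0.001],[0,0,0]],[1,[0,0,0],[0,0,0]],[1,[0,0,0],[0,0,0]]])

```text
clock: 12.15
tcp_pos: [0.4556, 0.1907, 0.1988]
orientation: [-1.322, 1.021, -1.018]
contact_force: [0.3, -0.7, -0.6]
grip_width: 0.0855
```

Run:
```python
from h import *
f=grab('wrist'); save('w9.png',f['image']); np.savez('w9.npz',**f)
W=wcloud(f)
m=(np.abs(W[...,0]-.46)<.05)&(np.abs(W[...,1]-.19)<.05)
for lo,hi in ((.0755,.085),(.06,.085),(.01,.034)):
    q=W[m&(W[...,2]>lo)&(W[...,2]<hi)]; print(len(q),'z',q[:,2].max().round(4),cv2.minEnclosingCircle(q[:,:2].astype(np.float32)))
    if lo<.03:
        h=q[q[:,2]<.03]; A=np.c_[2*h[:,:2],np.ones(len(h))]; s=np.linalg.lstsq(A,(h[:,:2]**2).sum(1),rcond=None)[0]; print('circ fit side',s[:2],np.sqrt(s[2]+s[0]**2+s[1]**2))
a=np.radians(14.5)
plan([.4572,.1907,.06],[np.cos(a),np.sin(a)])
```

```text
976 z 0.0796 ((0.4554160237312317, 0.19056351482868195), 0.016381535679101944)
1332 z 0.0796 ((0.45557481050491333, 0.19018051028251648), 0.01796260103583336)
464 z 0.034 ((0.45526307821273804, 0.19088317453861237), 0.02381107583642006)
circ fit side [0.45538642 0.19056451] 0.023055853546946094
t 12.2 tcp [0.4564 0.1895 0.199 ] turn(tool,deg) [ 0.15 -0.01  0.04] shift before turn [ -1.1 139.    1.5] shift after turn mm [ -1.  139.    1.1] w 0.0852 F [ 0.8  0.2 -0.2]
```

View pics/w9.png

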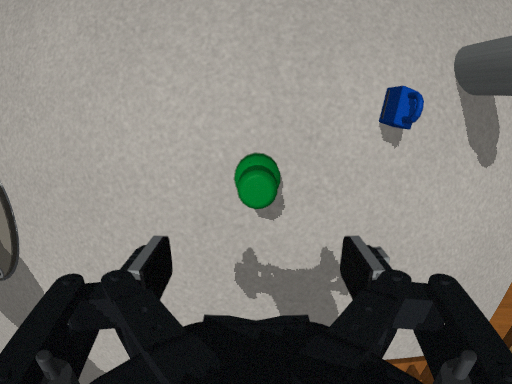

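The toy is at (257,180), centred between the fingers with clear space around it; its world centre is (0.4555,0.1905). Descend and grip.

Call:
jog_arm(motion=[[1,[-0.0012,0.02,-0.0006],[0,0,0]],[1,[0,0.035,0],[0,0,0]],[1,[0,0.035,0],[0,0,0]],[1,[0,0.03,0],[0,0,0]],[1,[0,0.014,0],[0,0,0]],[1,[0,0.005,0],[0,0,0]],[1,[0,0,0],[0,0,0]],[1,[0,0,0],[0,0,0]]])

```text
clock: 12.87
tcp_pos: [0.4567, 0.1908, 0.0617]
orientation: [-1.318, 1.022, -1.022]
contact_force: [1.2, -0.2, 0.7]
grip_width: 0.0851
```

Call:
jog_arm(motion=[[0,[0,0,0],[0,0,0]],[0,[0,0,0],[0,0,0]],[0,[0,0,0],[0,0,0]],[0,[0,0,0],[0,0,0]],[0,[0,0,0],[0,0,0]],[0,[0,0,0],[0,0,0]],[0,[0,0,0],[0,0,0]],[0,[0,0,0],[0,0,0]]], force=40)

```text
clock: 13.53
tcp_pos: [0.4564, 0.1915, 0.0621]
orientation: [-1.318, 1.02, -1.022]
contact_force: [-1.4, -1.5, 6.5]
grip_width: 0.0346
```

Run:
```python
from h import *
f=grab('wrist'); save('w10.png',f['image']); np.savez('w10.npz',**f)
a=np.radians(14.5)
plan([.587,-.272,.23],[np.cos(a),np.sin(a)])
```

```text
t 13.58 tcp [0.4564 0.1915 0.0621] turn(tool,deg) [-0.06 -0.02  0.03] shift before turn [ 481.5 -167.6   10.7] shift after turn mm [ 481.5 -167.9   10.4] w 0.0348 F [-1.2 -0.8  7. ]
```

View pics/w10.png

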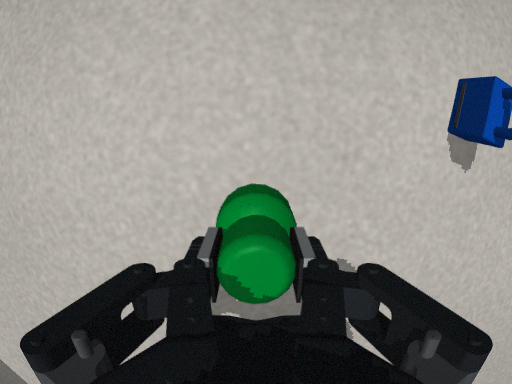

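Gripped: the width reads 35 mm, with the thin knob between the pads at (257,260). Lift and carry it past the bore so the camera sees the bore.

Call:
jog_arm(motion=[[0,[0,-0.01,0],[0,0,0]],[0,[0,-0.03,0],[0,0,0]],[0,[0,-0.035,0],[0,0,0]],[0,[0,-0.035,0],[0,0,0]],[0,[0,-0.035,0],[0,0,0]],[0,[0.02,-0.023,0],[0,0,0]],[0,[0.035,0,0.001],[0,0,0]],[0,[0.035,0,0.001],[0,0,0]],[0,[0.035,0,0.001],[0,0,0]],[0,[0.035,0,0.001],[0,0,0]]])

```text
clock: 14.42
tcp_pos: [0.4997, 0.036, 0.2302]
orientation: [-1.318, 1.02, -1.021]
contact_force: [0.5, 0.6, -2.5]
grip_width: 0.0346
```

Call:
jog_arm(motion=[[0,[0.035,0,0.001],[0,0,0]],[0,[0.035,0,0.001],[0,0,0]],[0,[0.035,0,0.001],[0,0,0]],[0,[0.035,0,0.001],[0,0,0]],[0,[0.035,0,0.001],[0,0,0]],[0,[0.035,0,0.001],[0,0,0]],[0,[0.035,0,0],[0,0,0]],[0,[0.035,0,0],[0,0,0]],[0,[0.035,0,0],[0,0,0]],[0,[0.03,0,0],[0,0,0]]])

```text
clock: 15.25
tcp_pos: [0.5916, -0.2978, 0.2296]
orientation: [-1.318, 1.022, -1.022]
contact_force: [0.4, 0.2, -1.1]
grip_width: 0.0347
```

Call:
jog_arm(motion=[[0,[0.02,0,0],[0,0,0]],[0,[0,0,0],[0,0,0]],[0,[0,0,0],[0,0,0]],[0,[0,0,0],[0,0,0]]])

```text
clock: 15.58
tcp_pos: [0.5968, -0.313, 0.2294]
orientation: [-1.318, 1.021, -1.019]
contact_force: [1.0, 0.8, -1.8]
grip_width: 0.0346
```

```bash
cat >> h.py <<'E'
def ray(f,u,v,z):
    u=np.asarray(u,float);v=np.asarray(v,float)
    dx=u-f['cx'];dy=v-f['cy'];rr=np.hypot(dx,dy)+1e-9;th=rr/f['fx']
    d=np.stack([dx/rr*np.sin(th),dy/rr*np.sin(th),np.cos(th)],-1)@ori(f['orientation']).T
    return np.array(f['xyz'])+d*((z-f['xyz'][2])/d[:,2])[:,None]
E
python3 - <<'E'
from h import *
f=grab('wrist'); save('w11.png',f['image']); np.savez('w11.npz',**f)
a=np.radians(14.5)
plan([.587,-.272,.23],[np.cos(a),np.sin(a)])
W=wcloud(f)
t=(W[...,2]>.025)&(W[...,2]<.036)&(np.abs(W[...,0]-.587)<.06)&(np.abs(W[...,1]+.272)<.06)
print('block',t.sum(),cv2.minAreaRect(W[t][:,:2].astype(np.float32)))
cs,h=cv2.findContours(t.astype(np.uint8),cv2.RETR_CCOMP,cv2.CHAIN_APPROX_NONE)
for c,hh in zip(cs,h[0]):
    if len(c)<30: continue
    c=c[:,0]; q=ray(f,c[:,0],c[:,1],.0305)[:,:2].astype(np.float32); print(hh[3],c.min(0),c.max(0),cv2.minEnclosingCircle(q),cv2.minAreaRect(q), cv2.fitEllipse(q))
E
```

```text
t 15.63 tcp [ 0.597  -0.3126  0.2296] turn(tool,deg) [-0.02  0.1  -0.07] shift before turn [-41.8  -0.4   0.6] shift after turn mm [-41.8  -0.4   0.5] w 0.0348 F [ 0.7  0.4 -0.8]
block 3225 ((0.5870275497436523, -0.27195072174072266), (0.07842928171157837, 0.07748981565237045), 14.356550216674805)
-1 [221  99] [293 169] ((0.58698570728302, -0.271717369556427), 0.054095130413770676) ((0.5870037078857422, -0.27182355523109436), (0.0783756747841835, 0.07725989073514938), 14.418028831481934) ((0.5869237780570984, -0.2719098627567291), (0.09048005938529968, 0.0907837525010109), 83.50523376464844)
0 [232 109] [282 158] ((0.5866594314575195, -0.271514356136322), 0.027843208983540535) ((0.5865944027900696, -0.27165699005126953), (0.05404505133628845, 0.05324619635939598), 59.7714729309082) ((0.5867462158203125, -0.27135586738586426), (0.05329497531056404, 0.05409121513366699), 152.52963256835938)
```

View pics/w11.png

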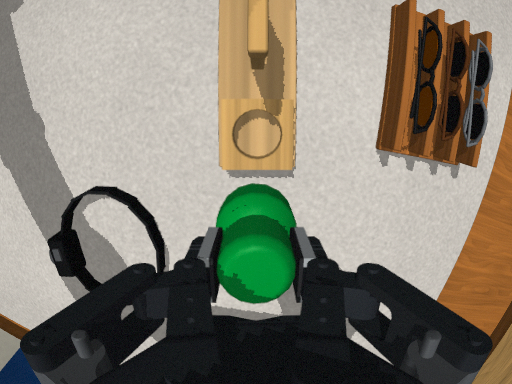

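The bore is fully visible at (257,134), at world (0.5868,-0.2717), which agrees with the caddy pose. The headlamp (110,235) and rack (440,90) are well clear. I'll measure where the toy sits in the grip.

Run:
```python
from h import *
f=dict(np.load('w11.npz')); p,M,o=tool()
W=wcloud(f); Q=(W-p)@M
g=(f['image'][...,1]>1.6*f['image'][...,0])&(f['image'][...,1]>50)
def circ(q):
    A=np.c_[2*q,np.ones(len(q))]; s=np.linalg.lstsq(A,(q**2).sum(1),rcond=None)[0]; return s[:2].round(4),np.sqrt(s[2]+s[0]**2+s[1]**2).round(4)
t=Q[g&np.isfinite(Q[...,0])]
print(len(t),t.min(0).round(4),t.max(0).round(4))
top=t[t[:,1]<t[:,1].min()+.004]; print('top',cv2.minEnclosingCircle(top[:,[0,2]].astype(np.float32)))
k=t[t[:,1]<.012]; print('thin', cv2.minEnclosingCircle(k[:,[0,2]].astype(np.float32)))
fat=t[(t[:,1]>.03)&(t[:,1]<.06)]; print('fat',len(fat),circ(fat[:,[0,2]]),cv2.minEnclosingCircle(fat[:,[0,2]].astype(np.float32)), fat.max(0))
plan([.5868,-.2717,.1],[np.cos(np.radians(14.5)),np.sin(np.radians(14.5))])
```

```text
7770 [-0.0224 -0.0172 -0.024 ] [0.1877 0.2289 0.0308]
top ((0.0009568862151354551, -0.0008227087091654539), 0.016309356316924095)
thin ((0.0010202121920883656, -0.002092944923788309), 0.018666617572307587)
fat 1228 (array([-0.0002, -0.0013]), np.float64(0.0213)) ((-0.003385302610695362, -0.0012104762718081474), 0.022872399538755417) [-0.00186324  0.05425895  0.02156102]
t 15.63 tcp [ 0.597  -0.3126  0.2296] turn(tool,deg) [-0.02  0.1  -0.07] shift before turn [-42.  129.6   0.4] shift after turn mm [-42.1 129.6   0.4] w 0.0348 F [ 0.7  0.4 -0.8]
```

Call:
jog_arm(motion=[[0,[-0.02,0,0.001],[0,0,0]],[0,[-0.0228,0,0],[0,0,0]],[0,[0,0.03,0],[0,0,0]],[0,[0,0.03,0],[0,0,0]],[0,[0,0.03,0],[0,0,0]],[0,[0,0.02,0],[0,0,0]],[0,[0,0.01,0],[0,0,0]],[0,[0,0,0],[0,0,0]],[0,[0,0,0],[0,0,0]],[0,[0,0,0],[0,0,0]]])

```text
clock: 16.47
tcp_pos: [0.5885, -0.2725, 0.1113]
orientation: [-1.317, 1.018, -1.023]
contact_force: [0.2, -0.2, -1.3]
grip_width: 0.0344
```

Run:
```python
from h import *
f=grab('wrist'); save('w12.png',f['image']); np.savez('w12.npz',**f)
plan([.5868,-.2717,.072],[np.cos(np.radians(14.5)),np.sin(np.radians(14.5))])
p,M,o=tool()
W=wcloud(f); Q=(W-p)@M
t=(W[...,2]>.024)&(W[...,2]<.037)&(np.abs(W[...,0]-.587)<.06)&(np.abs(W[...,1]+.272)<.06)
g=(f['image'][...,1]>1.6*f['image'][...,0])&(f['image'][...,1]>50)
t&=~g
b=Q[t]; print('block n',len(b),'x',np.percentile(b[:,0],[0,.5,99.5,100]).round(4),'z',np.percentile(b[:,2],[0,.5,99.5,100]).round(4))
q=Q[g&np.isfinite(Q[...,0])&(np.abs(Q[...,0])<.05)&(np.abs(Q[...,2])<.05)&(Q[...,1]<.07)]
top=q[q[:,1]<q[:,1].min()+.004]; print('top',cv2.minEnclosingCircle(top[:,[0,2]].astype(np.float32)))
fat=q[(q[:,1]>.03)]; print('fat',fat.min(0).round(4),fat.max(0).round(4))
s=grab('scene'); save('s12.png',cv2.resize(s['image'][130:250,180:340],None,fx=4.5,fy=4.5,interpolation=cv2.INTER_CUBIC))
```

```text
t 16.52 tcp [ 0.5886 -0.2728  0.1114] turn(tool,deg) [-0.16 -0.01  0.1 ] shift before turn [-1.6 39.4 -1.6] shift after turn mm [-1.5 39.4 -1.5] w 0.0346 F [ 0.6  0.2 -0.8]
block n 4566 x [-0.0408 -0.0405  0.0194  0.0241] z [-0.041  -0.0407  0.0371  0.0375]
top ((0.00019428847008384764, -0.0009094972047023475), 0.0161796435713768)
fat [-0.023   0.03   -0.0236] [-0.0025  0.0549  0.0218]
```

View pics/w12.png

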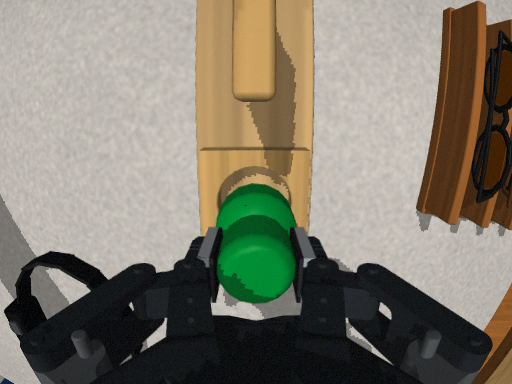

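View pics/s12.png

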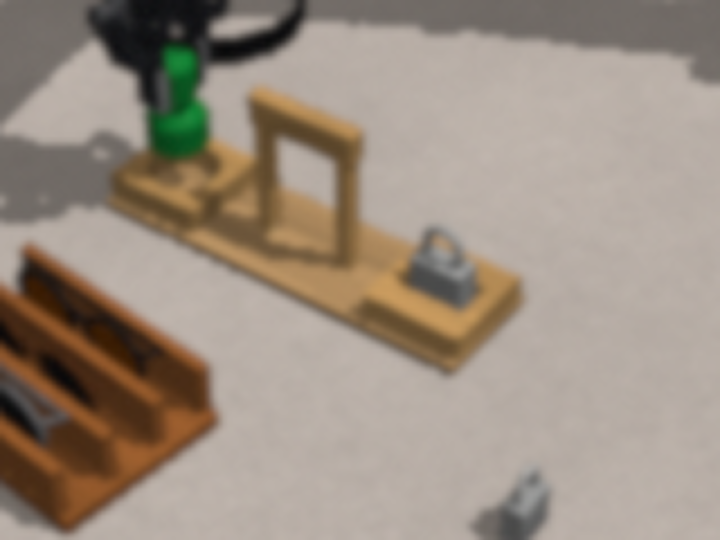

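The bore rim (centre about (255,190)) shows behind the toy (257,230), and the relative measurement gives a correction of -2.0 mm in tool x and -0.9 mm in tool z. The scene view confirms the padlock standing in the slot. Lower in stages.

Call:
jog_arm(motion=[[0,[-0.002,0,-0.001],[0,0,0]],[0,[0,0.004,0],[0,0,0]],[0,[0,0.004,0],[0,0,0]],[0,[0,0.004,0],[0,0,0]],[0,[0,0.004,0],[0,0,0]],[0,[0,0.004,0],[0,0,0]],[0,[0,0.004,0],[0,0,0]],[0,[0,0,0],[0,0,0]],[0,[0,0,0],[0,0,0]]])

```text
clock: 17.32
tcp_pos: [0.5856, -0.271, 0.0849]
orientation: [-1.318, 1.022, -1.02]
contact_force: [0.0, -0.9, -1.1]
grip_width: 0.0349
```

Run:
```python
from h import *
plan([.5868,-.2717,.0725],[np.cos(np.radians(14.5)),np.sin(np.radians(14.5))])
f=grab('wrist'); save('w13.png',f['image'])
```

```text
t 17.32 tcp [ 0.5856 -0.271   0.0849] turn(tool,deg) [ 0.03 -0.02 -0.03] shift before turn [ 1.  12.4  1. ] shift after turn mm [ 1.  12.4  1. ] w 0.0349 F [ 0.  -0.9 -1.1]
```

View pics/w13.png

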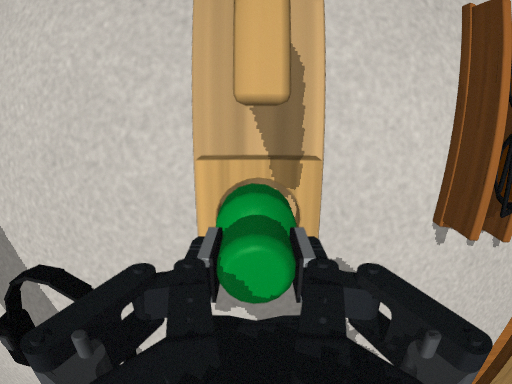

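The toy foot is already about 8 mm into the bore and no force has built up. The visible gap is on the right at (293,205), so I'll shift 0.8 mm that way and continue down.

Call:
jog_arm(motion=[[0,[0.0005,0.001,0.0008],[0,0,0]],[0,[0,0.004,0],[0,0,0]],[0,[0,0.004,0],[0,0,0]],[0,[0,0.003,0],[0,0,0]],[0,[0,0,0],[0,0,0]],[0,[0,0,0],[0,0,0]],[0,[0,0,0],[0,0,0]]])

```text
clock: 17.95
tcp_pos: [0.5866, -0.2713, 0.0733]
orientation: [-1.318, 1.021, -1.021]
contact_force: [1.1, 1.0, -2.1]
grip_width: 0.0349
```

Run:
```python
from h import *
plan([.5868,-.2717,.0725],[np.cos(np.radians(14.5)),np.sin(np.radians(14.5))])
s=grab('scene'); save('s14.png',cv2.resize(s['image'][130:250,180:340],None,fx=4.5,fy=4.5,interpolation=cv2.INTER_CUBIC))
```

```text
t 17.95 tcp [ 0.5866 -0.2713  0.0733] turn(tool,deg) [ 0.   -0.02 -0.  ] shift before turn [0.4 0.8 0.1] shift after turn mm [0.4 0.8 0.1] w 0.0349 F [ 1.1  1.  -2.1]
```

View pics/s14.png

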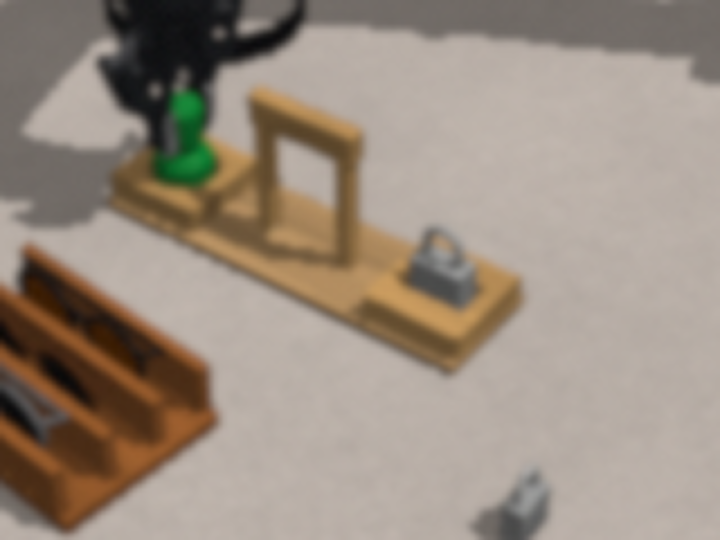

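The toy is sunk into the bore at (187,165) in the crop. Go down another 1 mm, release, and rise, moving past it so the camera can check both objects.

Call:
jog_arm(motion=[[0,[0,0.0012,0],[0,0,0]],[0,[0,0,0],[0,0,0]],[0.8,[0,0,0],[0,0,0]],[0.8,[0,0,0],[0,0,0]],[0.8,[0,0,0],[0,0,0]],[0.8,[0,0,0],[0,0,0]],[0.8,[0,0,0],[0,0,0]],[0.8,[0,0,0],[0,0,0]]])

```text
clock: 18.67
tcp_pos: [0.5867, -0.2713, 0.0721]
orientation: [-1.318, 1.021, -1.021]
contact_force: [0.3, -0.2, 0.1]
grip_width: 0.0683
```

Call:
jog_arm(motion=[[0.8,[0,-0.015,0],[0,0,0]],[0.8,[0,-0.03,0],[0,0,0]],[1,[0,-0.035,0],[0,0,0]],[1,[0,-0.035,0],[0,0,0]],[1,[0,-0.035,0],[0,0,0]],[1,[0,-0.035,0],[0,0,0]],[1,[0,0,0],[0,0,0]],[1,[0,0,0],[0,0,0]]])

```text
clock: 19.33
tcp_pos: [0.5881, -0.2714, 0.2611]
orientation: [-1.317, 1.016, -1.026]
contact_force: [-0.9, 0.2, -0.7]
grip_width: 0.0849
```

Run:
```python
from h import *
f=grab('wrist'); save('w15.png',f['image']); np.savez('w15.npz',**f)
W=wcloud(f)
m=(np.abs(W[...,0]-.587)<.06)&(np.abs(W[...,1]+.272)<.06)
for nm,lo,hi in (('block',.026,.036),('toy knob',.065,.1),('toy top',.0845,.1)):
    q=W[m&(W[...,2]>lo)&(W[...,2]<hi)]; print(nm,len(q),'max z',q[:,2].max().round(4),cv2.minAreaRect(q[:,:2].astype(np.float32)),cv2.minEnclosingCircle(q[:,:2].astype(np.float32))[0])
m=(np.abs(W[...,0]-.56)<.08)&(np.abs(W[...,1]+.16)<.08)
q=W[m&(W[...,2]>.11)&(W[...,2]<.15)]; print('handle',len(q),np.median(q[:,2]),cv2.minAreaRect(q[:,:2].astype(np.float32)))
plan([.558,-.1597,.23],[np.cos(np.radians(14.5)),np.sin(np.radians(14.5))])
```

```text
block 2412 max z 0.0359 ((0.5864864587783813, -0.2714272141456604), (0.07881771773099899, 0.07707084715366364), 14.305477142333984) (0.5863932371139526, -0.2711518108844757)
toy knob 956 max z 0.0894 ((0.5857450366020203, -0.2722141444683075), (0.03507739678025246, 0.03508693724870682), 56.590816497802734) (0.5857537388801575, -0.2724921703338623)
toy top 756 max z 0.0894 ((0.5861644148826599, -0.2723199725151062), (0.03215223550796509, 0.03205125406384468), 13.850297927856445) (0.5861620903015137, -0.27223533391952515)
handle 1812 0.12860330937316353 ((0.5584546327590942, -0.1609140932559967), (0.01635408028960228, 0.08860020339488983), 14.544549942016602)
t 19.38 tcp [ 0.5869 -0.2714  0.2588] turn(tool,deg) [-0.09 -0.02  0.1 ] shift before turn [-1.154e+02  2.860e+01 -1.000e-01] shift after turn mm [-115.3   28.8    0. ] w 0.0854 F [-0.  -0.6 -0.5]
```

View pics/w15.png

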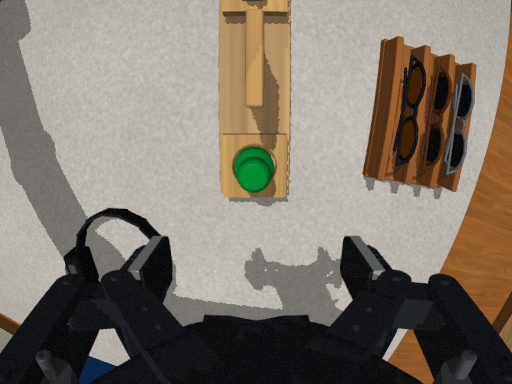

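Both are home: the toy sits in the bore at (254,170), its top reading agreeing with the value on the bench plus 10 mm and its centre within about 1 mm. The handle centre is (0.5585,-0.1609), at pixel (255,60). I'll grip about 12 mm towards the padlock side, near the loaded centre of mass.

Run:
```python
from h import *
plan([.5554,-.1489,.115],[np.cos(np.radians(14.5)),np.sin(np.radians(14.5))])
```

```text
t 19.38 tcp [ 0.5869 -0.2714  0.2588] turn(tool,deg) [-0.09 -0.02  0.1 ] shift before turn [-1.267e+02  1.436e+02 -1.000e-01] shift after turn mm [-126.4  143.8    0.2] w 0.0854 F [-0.  -0.6 -0.5]
```

Call:
jog_arm(motion=[[1,[-0.02,0,0],[0,0,0]],[1,[-0.035,0,0],[0,0,0]],[1,[-0.035,0,0],[0,0,0]],[1,[-0.025,0,0],[0,0,0]],[1,[-0.012,0.02,0],[0,0,0]],[1,[0,0.03,0],[0,0,0]],[1,[0,0.01,0],[0,0,0]],[1,[0,0,0],[0,0,0]],[1,[0,0,0],[0,0,0]],[1,[0,0,0],[0,0,0]]])

```text
clock: 20.22
tcp_pos: [0.5556, -0.149, 0.1979]
orientation: [-1.317, 1.021, -1.022]
contact_force: [0.7, -0.2, -0.1]
grip_width: 0.0854
```

Run:
```python
from h import *
f=grab('wrist'); save('w16.png',f['image']); np.savez('w16.npz',**f)
W=wcloud(f); p,M,o=tool(); Q=(W-p)@M
m=(np.abs(Q[...,0])<.08)&(np.abs(Q[...,2])<.03)&(W[...,2]>.11)&(W[...,2]<.14)
q=Q[m]; print('handle in tool: x',np.percentile(q[:,0],[0,.5,99.5]).round(4),'z',np.percentile(q[:,2],[.5,99.5]).round(4),'y',np.median(q[:,1]),cv2.minAreaRect(q[:,[0,2]].astype(np.float32)))
plan([.5554,-.1489,.115],[np.cos(np.radians(14.5)),np.sin(np.radians(14.5))])
```

```text
handle in tool: x [-0.0335 -0.0333  0.0547] z [-0.0089  0.007 ] y 0.06986343512256946 ((0.011019367724657059, -0.0009058164432644844), (0.01610730215907097, 0.08898193389177322), 89.93030548095703)
t 20.27 tcp [ 0.5558 -0.149   0.1982] turn(tool,deg) [-0.09 -0.08  0.04] shift before turn [-0.2 83.2 -0.5] shift after turn mm [-0.2 83.2 -0.3] w 0.0856 F [-0.4  0.4  0.2]
```

View pics/w16.png

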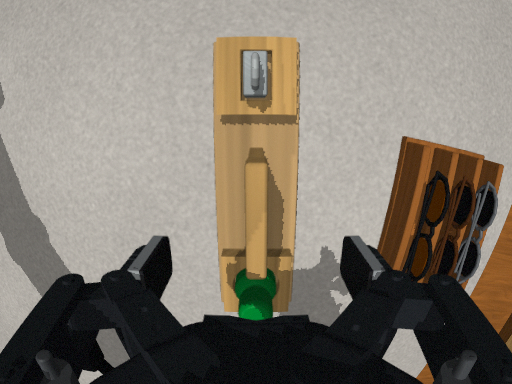

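The bar runs from (257,160) to (257,275), centred between the fingers, with the padlock and toy both standing in place. Descend and grip with 100 N.

Call:
jog_arm(motion=[[1,[0,0.015,-0.0008],[0,0,0]],[1,[0,0.025,0],[0,0,0]],[1,[0,0.023,0],[0,0,0]],[1,[0,0.013,0],[0,0,0]],[1,[0,0.006,0],[0,0,0]],[1,[0,0,0],[0,0,0]],[1,[0,0,0],[0,0,0]]])

```text
clock: 20.85
tcp_pos: [0.5549, -0.1487, 0.116]
orientation: [-1.317, 1.02, -1.022]
contact_force: [0.3, 0.1, 0.3]
grip_width: 0.0849
```

Call:
jog_arm(motion=[[0,[0,0,0],[0,0,0]],[0,[0,0,0],[0,0,0]],[0,[0,0,0],[0,0,0]],[0,[0,0,0],[0,0,0]],[0,[0,0,0],[0,0,0]],[0,[0,0,0],[0,0,0]],[0,[0,0,0],[0,0,0]],[0,[0,0,0],[0,0,0]],[0,[0,0,0],[0,0,0]],[0,[0,0,0],[0,0,0]]], force=100)

```text
clock: 21.68
tcp_pos: [0.5547, -0.1485, 0.1154]
orientation: [-1.317, 1.02, -1.022]
contact_force: [3.0, 0.3, 1.5]
grip_width: 0.0144
```

Run:
```python
from h import *
plan([.5554,-.1489,.215],[np.cos(np.radians(14.5)),np.sin(np.radians(14.5))])
f=grab('wrist'); save('w17.png',f['image'])
s=grab('scene'); save('s17.png',cv2.resize(s['image'][110:250,160:340],None,fx=4,fy=4,interpolation=cv2.INTER_CUBIC))
```

```text
t 21.68 tcp [ 0.5547 -0.1485  0.1154] turn(tool,deg) [-0.07 -0.02  0.02] shift before turn [  0.6 -99.6   0.7] shift after turn mm [  0.6 -99.6   0.6] w 0.0144 F [3.  0.3 1.5]
```

View pics/w17.png

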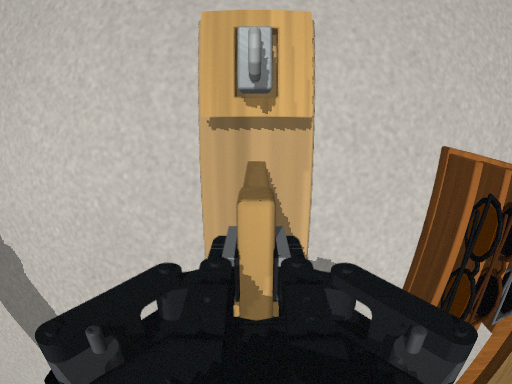

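View pics/s17.png

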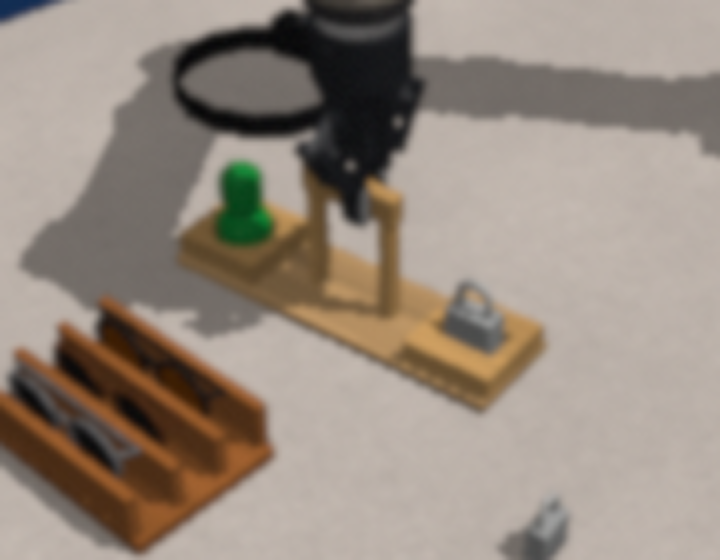

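The handle is gripped at (257,255) with the padlock and toy in place and the caddy flat. Lift slowly and straight up by 10 cm.

Call:
jog_arm(motion=[[0,[0,-0.002,0],[0,0,0]],[0,[0,-0.004,0],[0,0,0]],[0,[0,-0.006,0],[0,0,0]],[0,[0,-0.008,0],[0,0,0]],[0,[0,-0.01,0],[0,0,0]],[0,[0,-0.01,0],[0,0,0]],[0,[0,-0.01,0],[0,0,0]],[0,[0,-0.01,0],[0,0,0]],[0,[0,-0.01,0],[0,0,0]],[0,[0,-0.01,0],[0,0,0]]])

```text
clock: 22.62
tcp_pos: [0.5541, -0.1485, 0.1964]
orientation: [-1.318, 1.021, -1.021]
contact_force: [-0.3, 0.5, -7.4]
grip_width: 0.0148
```

Call:
jog_arm(motion=[[0,[0,-0.008,0],[0,0,0]],[0,[0,-0.006,0],[0,0,0]],[0,[0,-0.004,0],[0,0,0]],[0,[0,-0.002,0],[0,0,0]],[0,[0,0,0],[0,0,0]],[0,[0,0,0],[0,0,0]],[0,[0,0,0],[0,0,0]],[0,[0,0,0],[0,0,0]],[0,[0,0,0],[0,0,0]],[0,[0,0,0],[0,0,0]]])

```text
clock: 23.45
tcp_pos: [0.554, -0.1485, 0.2148]
orientation: [-1.318, 1.021, -1.021]
contact_force: [-1.0, 0.1, -7.6]
grip_width: 0.0149
```

Run:
```python
from h import *
plan([.5554,-.1489,.215],[np.cos(np.radians(14.5)),np.sin(np.radians(14.5))])
f=grab('wrist'); save('w18.png',f['image']); 
s=grab('scene'); save('s18.png',cv2.resize(s['image'][90:250,140:340],None,fx=3.6,fy=3.6,interpolation=cv2.INTER_CUBIC))
W=wcloud(f); p,M,o=tool(); 
def fit(q,nm):
    c=q.mean(0); n=np.linalg.svd(q-c,full_matrices=False)[2][2]; n*=np.sign(n[2]); print(nm,len(q),'z',c[2].round(4),'tilt deg',np.degrees(np.arccos(n[2])).round(2))
m=(np.abs(W[...,0]-.529)<.07)&(np.abs(W[...,1]+.05)<.07)&(W[...,2]>.118)&(W[...,2]<.142)
fit(W[m],'slot block top')
m=(np.abs(W[...,0]-.529)<.05)&(np.abs(W[...,1]+.05)<.05)&(W[...,2]>.146)&(W[...,2]<.158)
fit(W[m],'lock body top')
W=cloud(s)
m=(np.abs(W[...,0]-.57)<.1)&(np.abs(W[...,1]+.16)<.2)&(W[...,2]>.118)&(W[...,2]<.140)
fit(W[m],'scene: block tops'); print(W[m][:,1].min(),W[m][:,1].max())
print(r.get_obs()['moment'])
```

```text
t 23.45 tcp [ 0.554  -0.1485  0.2148] turn(tool,deg) [ 0.02 -0.02 -0.01] shift before turn [ 0.7 -0.2  1.3] shift after turn mm [ 0.7 -0.2  1.3] w 0.0149 F [-1.   0.1 -7.6]
slot block top 9050 z 0.1302 tilt deg 0.18
lock body top 1576 z 0.1521 tilt deg 0.09
scene: block tops 843 z 0.1276 tilt deg 1.53
-0.3117638059127872 -2.9506569118487036e-05
[-0.06105928  0.00681863  0.04160617]
```

View pics/w18.png

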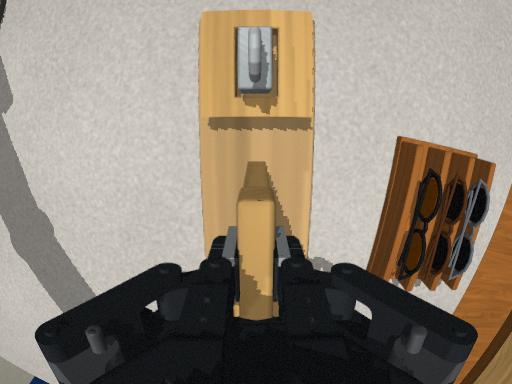

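View pics/s18.png

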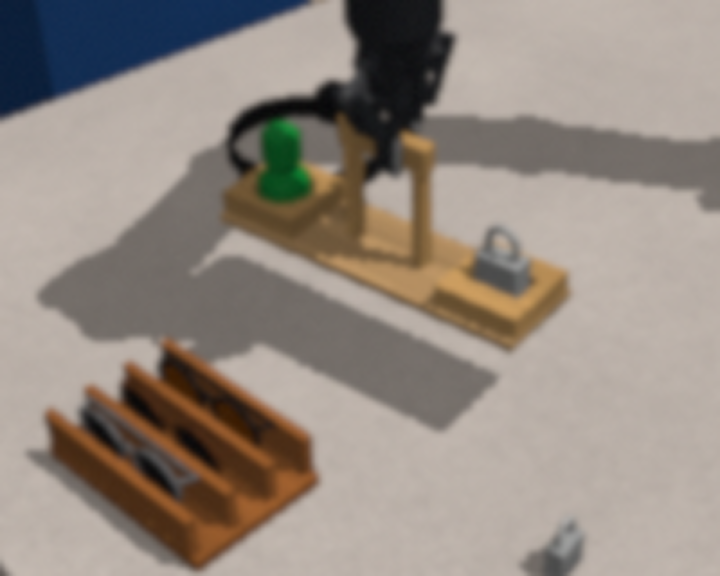

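The caddy hangs level, with its underside at about 0.10 m (block top reads 0.130 m, tilt 0.2°). The padlock and toy are seated, and the force of about 7.5 N matches the weight. I'll hold a few rows, then hand in.

Call:
jog_arm(motion=[[0,[0,0,0],[0,0,0]],[0,[0,0,0],[0,0,0]],[0,[0,0,0],[0,0,0]],[0,[0,0,0],[0,0,0]],[0,[0,0,0],[0,0,0]],[0,[0,0,0],[0,0,0]]])

```text
clock: 24.05
tcp_pos: [0.5541, -0.1486, 0.2151]
orientation: [-1.318, 1.021, -1.021]
contact_force: [-0.4, -0.9, -7.7]
grip_width: 0.0144
```

Run:
```python
from h import *
o=r.get_obs(); print(o['clock'],o['tcp_pos'],np.abs(o['qvel']).max(),o['contact_force'],o['grip_width'])
print(r.hand_in())
```

```text
24.05 [ 0.55412665 -0.14860139  0.21511745] 0.0023082509207790055 [-0.37645893 -0.91221054 -7.6531143 ] 0.014412186478011749
the job is handed in; nothing more can be done
None
```

I stood the larger grey padlock in the slot and the toy fat end down in the bore. I then took the caddy by its bar handle with a 100 N grip, about 12 mm towards the padlock side. It was lifted 10 cm and was still held up when I handed in, at 24 s. The hand-in gave no verdict.

- **Fit before the lift:** both were home while the caddy stood on the bench. The padlock body top read 52.4 mm, against 52 mm expected, and the lock was about 1 mm off centre. The toy top read 10 mm above its reading on the bench, also about 1 mm off centre.
- **In the air:** the slot block top was at 0.130 m, which puts the underside at about 0.10 m. The wrist camera gave a caddy tilt of 0.2°. The arm was almost still, the wrist load was 7.7 N (close to the weight of the caddy with both objects), and the caddy was clear of the rack and headlamp in the pictures.
- **Disagreement:** the coarser scene camera fit gave a tilt of 1.5°. I put that down to other points caught in the fit, and it is still well under the 7° limit.
- **Not re-measured:** after the lift I checked the toy only by eye in the scene picture, where it stood upright in its bore. I did not re-measure the bottle and headlamp at the end; I saw no contact with either.

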